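# Clean the shared desk tools in the sanitising box

## Robot

A 7-joint arm with a two-finger parallel gripper is mounted at the origin on a cart in front of the work surface, level with it; the furniture and walls round the work are solid. World frame = base frame: x ahead of the robot, y to its left, z up, the work surface at z = 0. Lengths are in m, angles in rad, forces in N, time in s.
With the tool pointing down it reaches from about 0.425 to 0.975 m from the base axis. Payload 16.7 kg.
Tool frame: the origin (TCP) lies at the very end of the fingers, on their centre line; the grasp point (between the pads) lies 19 mm behind it; z points along the fingers, y is the direction in which the jaws open and shut (so a half turn about z gives the same grasp; the last joint's range is limited). The gripper opens to 85 mm and grips with 20 to 120 N. Pads are 22 mm wide; open, the fingers measure 114 mm over their backs; the gripper's body (76 mm by 85 mm) begins 54 mm behind the grasp point. The pads swing forward as they close: fully open they stand 13 mm farther back than shut.
Start: joints at [1.01, 0.426, 0.074, 1.606, -0.034, 1.111, -0.067], TCP at [0.27, -0.619, 0.231] pointing down, gripper open.
Joint ranges: [-2.85, 2.85], [-0.5, 2.14], [-1.23, 1.37], [0.21, 2.46], [-1.02, 4.16], [0.16, 2.05], [-2.73, 2.73]. Speed limits (rad/s): [1.89, 1.89, 2.39, 2.39, 3.01, 3.01, 3.01].

## Interface

Orientations are given as a rotation vector (axis times angle).
In Python, from plant import status, eyes, sign_off gives the robot as it stands.
- The arm moves only by the tool jog_arm, never from a script. Its argument "deltas" is a list that holds one entry, the list of rows, each a list of 4 numbers: the shift along the world's x, y, z in mm, then the turn about the world's z in rad. In form: [[[tx, ty, tz, roll], ...]]. A call has exactly 5 rows; each row shifts and turns the commanded pose from where the row before left it; what a row does not reach is not made up. A row lasts 1/8 s, in which the tool goes at most 62.5 mm and 10.7 degrees, less where a joint would pass 70% of its speed; a pose out of reach is approached as far as the arm can. A call is refused whole if a number of a shift passes 62.5 or a number of a turn 0.188, either way. A call with a gripper value outside its range is refused whole. "jaw" is the opening, from 0 (shut) to 1 (fully open), set as the call begins (left out, the last holds). The fingers move at their own pace and stop on an object; "squeeze" is the grip in N (left out, the last holds). Time passes only in rows, so rows that do not move let the fingers close, or fill a call up. It gives the time, the measured TCP pose, the force and the opening at its end, in the units of the state.
- status.state(): the state, without advancing time (a new reading comes with each control period).
- eyes.get_image(name): name is "scene" or "top"; returns (picture, depth): 400x640x3 uint8, red, green, blue; 400x640 float32, m along the optical axis (not along the pixel's ray), 0 where there is no reading.
- eyes.camera_model(name): a dict with "intrinsics" (3x3 intrinsics, pixels), "k1" (the pictures are not rectified: a ray, as slopes to the right and down, at radius r is drawn at 1 + k1 r^2 times it, then the intrinsics apply), "R" (3x3) and "t" (3): a world point X has camera coordinates R X + t. Camera axes: x right, y down, z forward; pixel columns grow to the right and rows downward; lengths in m; the calibration is good to about 2 mm. A picture is of the moment at which its call begins. camera_model takes no time and is no camera call.
- sign_off(): hands the job in, once; it reports no verdict.
The state is a dict: "t": time; "qpos": joint angles; "qvel": joint speeds; "tau": joint torques, N m; "ee_pos": TCP position; "ee_rot": TCP orientation; "ft_force": force on the tool from outside, world axes, zero at the start; "torque": the same for the moment, N m; "grip_width": finger opening in m.
Only numpy, scipy, OpenCV 4.12 (cv2) and the standard library are available. Lean on these libraries where they do the work, as an engineer would, in place of code of your own. Each camera call takes 0.05 s, during which the arm holds its last target.

## Task

Put the shared desk tools that are lying out (any of: stapler, tape measure, marker, small clip box) through the sanitising box: first slide its bolt fully back, press the pedal lever all the way down so the lid stands fully open, and lay every one of the tools inside. Then ease the pedal gently all the way back up so the lid comes down shut without slamming, slide the bolt fully home, and only when it is bolted turn the dial to the two-dot mark. Leave the bolt home and the lid shut, never work the lid with the bolt across it, and do not shift the mug.

Things in the scene. Friction and masses are not known exactly. Their poses are not given: they have to be found in the camera images.
- sanitiser: Sanitising box fixed to the desk: white open tray 200 (x) x 280 (y) x 50 mm high, walls 6 mm, inside 188 x 268 mm. Origin: centre of its underside, on the desk; x points away from the robot (lid hinge at the far rim), y left. A grey deck, 85 mm wide, 60 mm high, along its right side carries the bolt (near) and dial (far); the pedal is at its left side.
- inside (a point): Centre of the tray's inner floor (6 mm above the desk)
- cover (a joint): Lid angle, rad: 0 shut, 1.75 fully open (100 degrees, standing at the far side of the tray, its edge 0.25 m above the desk). White hood lid 204 x 284 x 34 mm hinged on the tray's far rim; shut, its top is 84 mm and its inner roof 78 mm above the desk. Linked to the pedal: lid angle = 3.89 x pedal angle; stays where it is left.
- pedal (a joint): Pedal lever angle, rad: 0 up (lid shut), 0.45 fully down (lid open); stops at both. Friction holds it where it is left; 3 to 8 N at the pad moves it. Hinge axis along the sanitiser's y at (60, 235, 72) mm in its frame; the lever reaches 165 mm from it towards the robot. The lid slams if the pad rises faster than 0.12 m/s.
- pedal_grip (a point): Centre of the black ribbed pad at the pedal's near end, 50 mm long, 26 mm wide (y), 22 mm thick, 140 mm from the hinge axis; 74 mm above the desk with the pedal up, 13 mm when down. Can be pressed from above or pinched across its 26 mm. 82 mm free between pad and tray.
- bolt (a joint): Position of the sliding bolt, m: 0 fully back (unbolted, towards the robot), 0.060 fully home (away from the robot, its rod through the loop on the lid). Slides along the sanitiser's x axis on the control deck with 2 N of friction, end stops at both ends.
- bolt_grip (a point): Centre of the bolt's upright dark grip, 26 mm long (x), 14 mm wide (y), its top 95 mm above the desk (35 mm above the deck); the point lies 80 mm above the desk.
- dial (a joint): Dial angle, rad, clockwise from above: 0 off (ring mark), 0.6 one dot, 1.2 two dots, 1.8 three dots. Range 0 to 1.9; stays where it is left, friction 0.05 N m.
- dial_grip (a point): On the vertical dial axis, mid-height of the black bar grip (46 mm long, 14 wide, 26 high, top 96 mm above the desk; the point is 84 mm above it). A white line marks the bar's pointing end, which at angle q points 0.9 - q rad anticlockwise (from above) from the sanitiser's +x axis.
- two_dot_mark (a point): The two-dot mark on the deck, 33 mm from the dial axis
- stapler: Teal stapler, 36 (x) x 153 (y) x 60 mm high, 0.24 kg; origin at the centre of its underside, length along its y axis; upper arm 30 mm wide from 34 to 60 mm height, waist below narrower. May be absent.
- tape_measure: Pocket tape measure standing on its edge, 34 (x) x 76 (y) x 60 mm high, 0.19 kg; origin at the centre of its underside; the case spans 32 mm in x and -24 to +38 mm in y. May be absent.
- marker: Marker lying on the desk, 17 (x) x 135 (y) x 16 mm high, 0.02 kg; origin at the centre of its underside, length along its y axis. May be absent.
- clip_box: Small box of clips, lid shut and fixed, 52 (x) x 72 (y) x 24 mm high, 0.06 kg; origin at the centre of its underside. May be absent.
- mug: Coffee mug, a bystander, 86 mm across and 90 mm high; origin at the centre of its underside
Things that resemble listed ones, but are neither listed nor needed, are in the scene too. Of the things that look like the clip_box, take the one that is farthest to the robot's right at the start.

How it is judged:
On the way, in this order (a step that is already met when the one before it is completed fails the run):
1. the bolt is slid fully back (within 5 mm of its stop) (value of joint bolt below 0.005 m), for 0.2 s.
2. the pedal is down and the lid stands open (over 1.6 rad) (value of joint cover above 1.6 rad), for 0.2 s.
3. every tool present lies inside the tray, lid still open (x of stapler in the frame of sanitiser between -0.094 and 0.094 m and y of stapler in the frame of sanitiser between -0.134 and 0.134 m and z of stapler in the frame of sanitiser between -0.005 and 0.055 m and x of tape_measure in the frame of sanitiser between -0.094 and 0.094 m and y of tape_measure in the frame of sanitiser between -0.134 and 0.134 m and z of tape_measure in the frame of sanitiser between -0.005 and 0.055 m and x of marker in the frame of sanitiser between -0.094 and 0.094 m and y of marker in the frame of sanitiser between -0.134 and 0.134 m and z of marker in the frame of sanitiser between -0.005 and 0.055 m and x of clip_box in the frame of sanitiser between -0.094 and 0.094 m and y of clip_box in the frame of sanitiser between -0.134 and 0.134 m and z of clip_box in the frame of sanitiser between -0.005 and 0.055 m and value of joint cover above 1.5 rad), for 0.3 s.
4. the pedal is back up and the lid is shut over the tools (within 0.06 rad) (x of stapler in the frame of sanitiser between -0.094 and 0.094 m and y of stapler in the frame of sanitiser between -0.134 and 0.134 m and z of stapler in the frame of sanitiser between -0.005 and 0.055 m and x of tape_measure in the frame of sanitiser between -0.094 and 0.094 m and y of tape_measure in the frame of sanitiser between -0.134 and 0.134 m and z of tape_measure in the frame of sanitiser between -0.005 and 0.055 m and x of marker in the frame of sanitiser between -0.094 and 0.094 m and y of marker in the frame of sanitiser between -0.134 and 0.134 m and z of marker in the frame of sanitiser between -0.005 and 0.055 m and x of clip_box in the frame of sanitiser between -0.094 and 0.094 m and y of clip_box in the frame of sanitiser between -0.134 and 0.134 m and z of clip_box in the frame of sanitiser between -0.005 and 0.055 m and value of joint cover below 0.06 rad), for 0.2 s.
5. the bolt is slid fully home (within 5 mm of its stop) (value of joint bolt above 0.055 m), for 0.2 s.
6. the dial stands at the two-dot mark (within 0.14 rad) (value of joint dial between 1.06 and 1.34 rad), for 0.2 s.
At the end, for the whole second after the job is handed in: Every tool present is inside the tray, the lid is shut (within 0.06 rad), the bolt is home within 5 mm of its stop, and the dial stands within 0.14 rad of the two-dot mark (all of step 4 and all of step 6 and value of joint bolt above 0.055 m); the robot touches nothing.
It fails at once if the lid is worked or left open with the bolt across it (bolt over 12 mm out of its back stop with the lid over 0.15 rad open) (value of joint bolt above 0.012 m and value of joint cover above 0.15 rad).
It fails at once if the lid is slammed (closing faster than 3.5 rad/s) (velocity of joint cover below -3.5 rad/s).
It fails at once if the mug is shifted by more than 4 cm (distance of mug from where it was at the start of the episode above 0.04 m).
Of stapler, tape_measure, marker, clip_box only 2 to 4 are there at a start; the rules pass over those that are not, and their reading is None.
At some moment in a run one of stapler, tape_measure may be knocked a few centimetres aside while the robot is not near it.
Once in a run the grip may slacken for a moment while it holds something.
It also fails if it takes over 210 s, if anything falls off the work surface, if the arm or the gripper's body presses on something with over 40 N, if the wrist force passes 120 N, or if a joint passes its speed limit or range.

## Working session

There is one attempt and no reset: what is moved stays moved. The work goes in short steps, Python scripts to look and compute and a tool call to move; the robot and the scene stay as the last step left them, time stands still between calls to the robot, and variables do not carry over. Pictures are saved under pics/ and viewed, and the job is handed in when it is done.

Besides the shell and the picture viewer there is one more tool, called after ">>>" in YAML: its name, and indented under it one key for each argument. jog_arm: Moves the arm, as the interface text tells. Its arguments: {"type":"object","properties":{"deltas":{"type":"array"},"jaw":{"type":"number"},"squeeze":{"type":"number"}},"required":["deltas"]}

```bash
mkdir -p pics; ls; cat > h.py <<'E'
import numpy as np, cv2
from plant import status, eyes, sign_off
def snap(n,fn):
    p,d=eyes.get_image(n); np.savez('last_%s.npz'%n,p=p,d=d)
    cv2.imwrite('pics/'+fn,p[:,:,::-1]); return p,d
def world(n,u,v,z=None,d=None):
    m=eyes.camera_model(n);K=np.array(m['intrinsics']);R=np.array(m['R']);t=np.array(m['t']);k=m['k1']
    u=np.atleast_1d(np.asarray(u,float));v=np.atleast_1d(np.asarray(v,float))
    a=(u-K[0,2])/K[0,0];b=(v-K[1,2])/K[1,1];rd=np.hypot(a,b);r=rd.copy()
    for _ in range(30): r=rd/(1+k*r*r)
    s=1/(1+k*r*r);ray=np.stack([a*s,b*s,np.ones_like(a)],-1)
    C=-R.T@t;D=ray@R
    if z is not None: l=(z-C[2])/D[:,2]
    else: l=d
    return C+D*np.asarray(l)[:,None]
def proj(n,X):
    m=eyes.camera_model(n);K=np.array(m['intrinsics']);R=np.array(m['R']);t=np.array(m['t']);k=m['k1']
    c=np.atleast_2d(X)@R.T+t;x=c[:,:2]/c[:,2:];x=x*(1+k*(x**2).sum(1,keepdims=True))
    return x@K[:2,:2].T+K[:2,2]
def cloud(n):
    f=np.load('last_%s.npz'%n);p,d=f['p'],f['d'];v,u=np.mgrid[:400,:640]
    return p,world(n,u.ravel(),v.ravel(),d=d.ravel()).reshape(400,640,3),d
E
python3 - <<'E'
from h import *
snap('scene','s0.png');snap('top','t0.png')
print(status.state())
for n in('scene','top'):print(eyes.camera_model(n))
E
```

```text
pics
{'t': 0.1, 'qpos': array([ 1.00949531,  0.42664691,  0.07385436,  1.6065748 , -0.0340926 ,
        1.1107811 , -0.06711804]), 'qvel': array([-0.00010625, -0.00063409, -0.00102326, -0.00208775, -0.00106634,
       -0.000995  ,  0.00056563]), 'tau': array([ 1.23567283e-02, -9.51513147e+01,  3.77306566e+00, -4.64403391e+01,
        1.96562038e-02,  6.42002531e-03, -5.23375229e-05]), 'ee_pos': array([ 0.26999619, -0.61823598,  0.23068167]), 'ee_rot': array([-3.07416685e+00, -6.41993870e-01,  5.01635399e-04]), 'ft_force': array([0.36244137, 0.35831852, 0.21261484]), 'torque': array([-0.02428292,  0.03234698, -0.00301582]), 'grip_width': 0.08543183129825584}
{'intrinsics': array([[482.96355886,   0.        , 308.44961315],
       [  0.        , 482.96355886, 194.86846682],
       [  0.        ,   0.        ,   1.        ]]), 'k1': -0.10202429594504339, 'R': array([[ 0.99990969, -0.00936829,  0.00963554],
       [ 0.00485042, -0.41708103, -0.90885636],
       [ 0.01253323,  0.90882102, -0.41699792]]), 't': array([-0.52704563,  0.09878205,  1.64997041])}
{'intrinsics': array([[400.13930525,   0.        , 318.32144778],
       [  0.        , 400.13930525, 197.25805696],
       [  0.        ,   0.        ,   1.        ]]), 'k1': -0.008211285776807391, 'R': array([[-1.73384323e-02, -9.99849668e-01, -1.40371156e-04],
       [-9.92174489e-01,  1.72226984e-02, -1.23665525e-01],
       [ 1.23649352e-01, -2.00489365e-03, -9.92323948e-01]]), 't': array([0.03812211, 0.50727102, 1.18207168])}
```

View pics/s0.png

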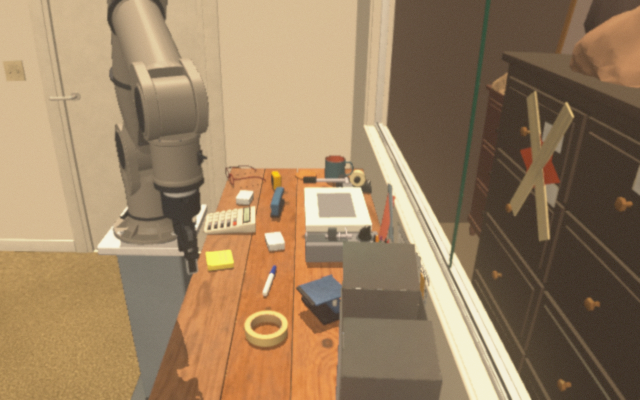

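View pics/t0.png

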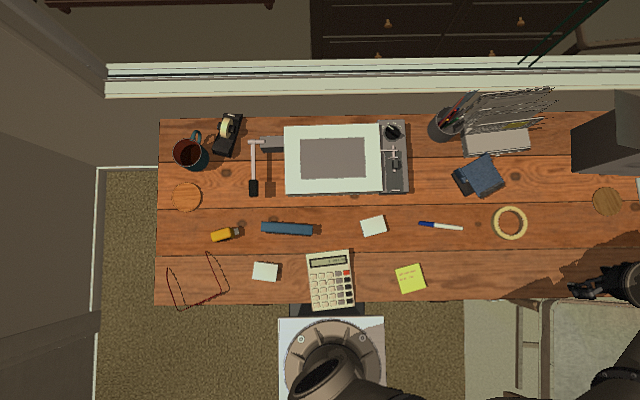

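The top view (up is +x, left is +y) shows all four tools:
- tape measure at (225,234)
- stapler at (287,228)
- clip box at (373,226), the rightmost of the two lookalikes; the other is at (265,271)
- marker at (441,225)

The sanitiser is at about (345,158), the pedal pad at (254,188) and the mug at (190,152).

```bash
python3 - <<'E'
from h import *
p,P,d=cloud('top')
c=p[110:210,230:420];cv2.imwrite('pics/c1.png',cv2.resize(c[:,:,::-1],None,fx=4,fy=4,interpolation=cv2.INTER_CUBIC))
c=p[195:290,190:480];cv2.imwrite('pics/c2.png',cv2.resize(c[:,:,::-1],None,fx=2.7,fy=2.7,interpolation=cv2.INTER_CUBIC))
for (u,v) in [(225,234),(287,228),(373,226),(441,225),(332,158),(254,188),(392,165),(392,132),(190,165),(287,260)]:print(u,v,P[v,u].round(4))
E
```

```text
225 234 [0.4005 0.3038 0.0635]
287 228 [0.415  0.1227 0.0612]
373 226 [ 0.4184 -0.1348  0.022 ]
441 225 [ 0.4181 -0.3431  0.0161]
332 158 [ 0.6163 -0.0127  0.0861]
254 188 [0.5321 0.2165 0.0816]
392 165 [ 0.5948 -0.19    0.0741]
392 132 [ 0.69   -0.1906  0.0919]
190 165 [0.6134 0.4196 0.0358]
287 260 [ 3.204e-01  1.282e-01 -2.000e-04]
```

View pics/c1.png

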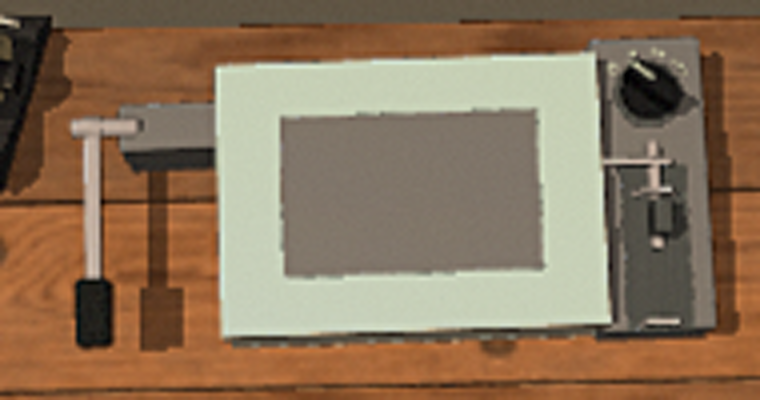

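View pics/c2.png

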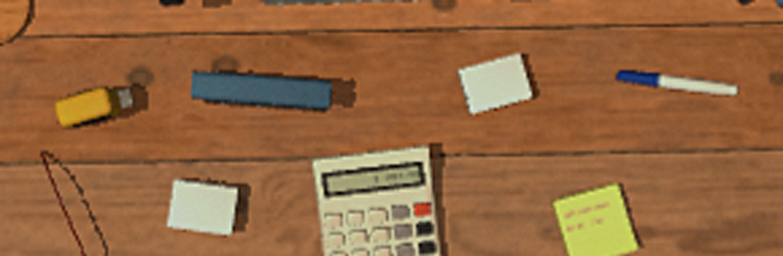

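```bash
cat >> h.py <<'E'
def rect(P,mask,name):
    n,l,s,c=cv2.connectedComponentsWithStats(mask.astype(np.uint8))
    i=1+np.argmax(s[1:,4]);m=l==i
    q=P[m];xy=(q[:,:2]*1000).astype(np.float32)
    r=cv2.minAreaRect(xy);b=cv2.boxPoints(r)
    (w,h),a=r[1],r[2]
    e0=b[1]-b[0];e1=b[2]-b[1];e=e0 if np.linalg.norm(e0)>np.linalg.norm(e1) else e1
    ang=np.arctan2(e[1],e[0])%np.pi
    print(name,'n',m.sum(),'centre',np.round(r[0],1),'size',np.round(r[1],1),'long axis ang',round(float(ang),3),'medz',np.median(q[:,2]).round(4),'mean',(q.mean(0)*1000).round(1))
    return r,ang
E
python3 - <<'E'
from h import *
p,P,d=cloud('top')
z=P[:,:,2]
hsv=cv2.cvtColor(p,cv2.COLOR_RGB2HSV)
def roi(u0,v0,u1,v1):
    m=np.zeros((400,640),bool);m[v0:v1,u0:u1]=1;return m
# lid: planes at its z
def planar(name,m,zp):
    ms=m.astype(np.uint8);v,u=np.mgrid[:400,:640]
    Q=world('top',u.ravel(),v.ravel(),z=zp).reshape(400,640,3)
    return rect(Q,m,name)
planar('lid',roi(275,110,382,210)&(z>.078)&(z<.095),.084)
planar('deck',roi(370,110,420,210)&(z>.05),.06)
planar('tape',roi(200,215,250,250)&(z>.05),.060)
planar('tapeall',roi(200,215,250,250)&(z>.008),.04)
planar('stapler',roi(255,215,320,245)&(z>.045),.060)
planar('clip',roi(355,210,390,240)&(z>.012),.024)
planar('marker',roi(410,215,470,235)&(z>.006),.010)
planar('pad',roi(244,170,262,205)&(z>.03)&(hsv[:,:,2]<70),.085)
planar('boltgrip',roi(388,150,404,175)&(z>.075),.095)
planar('dialbar',roi(380,118,404,145)&(z>.08),.096)
print(np.round(z[150:175,386:402:1]*1000).astype(int))
E
```

```text
lid n 6561 centre [616.3 -13.8] size [204.9 283.8] long axis ang 1.589 medz 0.084 mean [615.5 -13.5  84. ]
deck n 2707 centre [ 626.9 -184.5] size [113.3 227.9] long axis ang 3.108 medz 0.06 mean [ 622.8 -182.6   60. ]
tape n 235 centre [399.7 316.8] size [33.5 62.4] long axis ang 1.877 medz 0.06 mean [399.8 317.   60. ]
tapeall n 277 centre [400.2 317.7] size [36.9 70.8] long axis ang 1.877 medz 0.04 mean [400.3 317.7  40. ]
stapler n 527 centre [415.3 124.9] size [151.  30.] long axis ang 1.482 medz 0.06 mean [415.3 125.1  60. ]
clip n 407 centre [ 419.  -134.9] size [51.4 71.9] long axis ang 1.823 medz 0.024 mean [ 419.1 -134.9   24. ]
marker n 220 centre [ 418.2 -343.9] size [138.8  19.9] long axis ang 1.4 medz 0.01 mean [ 416.9 -343.6   10. ]
pad n 151 centre [533.  218.8] size [50.  23.3] long axis ang 0.004 medz 0.085 mean [532.  218.9  85. ]
boltgrip n 55 centre [ 597.8 -194. ] size [33.6 16.5] long axis ang 0.098 medz 0.095 mean [ 595.3 -194.5   95. ]
dialbar n 98 centre [ 692.7 -193.1] size [44.8 20.2] long axis ang 0.944 medz 0.096 mean [ 693.1 -192.7   96. ]
[[  76   75  
[... 1412 characters left out ...]
3   64
    63   63]
 [  62   64   63   60   66   62   71   87   92   96   95   96   62   64
    64   62]
 [  59   63   68   62   63   59   70   88   86   86   86   81   63   64
    63   62]
 [  68   60   67   62   61   66   60   75   72   72   62   62   62   63
    62   63]
 [  63   62   66   66   60   64   67   68   73   68   61   62   62   66
    62   60]
 [  62   62   65   64   63   66   63   70   75   75   65   62   65   63
    61   65]
 [  65   60   64   63   63   65   64   64   61   62   66   63   64   58
    64   62]
 [  63   64   55   63   63   62   62   62   59   60   63   65   69   61
    62   63]
 [  59   64   64   60   62   63   64   63   59   65   63   62   62   65
    63   62]]
```

```bash
python3 - <<'E'
from h import *
p,P,d=cloud('top')
print('bolt',world('top',[395,395,395],[163,158.5,167.5],z=.095).round(4))
z=P[:,:,2]
for nm,(u0,v0,u1,v1) in dict(cup=(425,95,462,142),rack=(460,85,560,160),book=(450,155,510,200),tapehold=(213,110,245,160),mug=(170,125,210,175),box=(570,100,640,180)).items():
    q=P[v0:v1,u0:u1].reshape(-1,3);q=q[(q[:,2]>.02)&(q[:,2]<.6)&(q[:,0]<.80)];print(nm,q.min(0).round(3),q.max(0).round(3))
R=cv2.Rodrigues(status.state()['ee_rot'])[0];print(R.round(3))
E
```

```text
bolt [[ 0.5963 -0.195   0.095 ]
 [ 0.6097 -0.1956  0.095 ]
 [ 0.5831 -0.1945  0.095 ]]
cup [ 0.677 -0.424  0.02 ] [ 0.783 -0.279  0.259]
rack [ 0.61  -0.735  0.02 ] [ 0.799 -0.336  0.307]
book [ 0.493 -0.532  0.02 ] [ 0.632 -0.389  0.07 ]
tapehold [0.639 0.253 0.02 ] [0.782 0.356 0.082]
mug [0.597 0.37  0.021] [0.713 0.457 0.096]
box [ 0.562 -0.962  0.02 ] [ 0.785 -0.668  0.33 ]
[[ 0.916  0.4   -0.001]
 [ 0.4   -0.916  0.001]
 [-0.    -0.001 -1.   ]]
```

>>> jog_arm:
  deltas:
    - [[20,45,10,-0.08],[25,45,0,-0.08],[25,45,0,-0.08],[25,45,0,-0.08],[25,45,0,-0.08]]
  jaw: 0.4
  squeeze: 30

```text
t: 0.72
ee_pos: [0.3907, -0.3919, 0.2412]
ee_rot: [-3.141, -0.014, 0.0]
ft_force: [0.8, -1.9, -0.4]
grip_width: 0.0346
```

>>> jog_arm:
  deltas:
    - [[41,40,0,0.01],[41,40,0,0],[41,40,0,0],[41,40,-20,0],[40,37,-50,0]]

```text
t: 1.35
ee_pos: [0.5904, -0.2005, 0.1797]
ee_rot: [3.141, 0.036, 0.005]
ft_force: [0.4, -1.4, -0.7]
grip_width: 0.0342
```

>>> jog_arm:
  deltas:
    - [[0,0,-40,0],[0,0,-30,0],[0,0,-15,0],[0,0,-10,0],[0,0,0,0]]

```text
t: 1.98
ee_pos: [0.588, -0.2024, 0.0841]
ee_rot: [-3.141, -0.034, 0.0]
ft_force: [0.6, -0.8, 0.1]
grip_width: 0.0343
```

>>> jog_arm:
  deltas:
    - [[4,4,-5,0],[4,3,-5,0],[0,0,0,0],[0,0,0,0],[0,0,0,0]]

```text
t: 2.6
ee_pos: [0.596, -0.1954, 0.0742]
ee_rot: [3.141, 0.034, 0.0]
ft_force: [0.2, 0.2, -0.4]
grip_width: 0.0344
```

>>> jog_arm:
  deltas:
    - [[0,0,0,0],[0,0,0,0],[0,0,0,0],[0,0,0,0],[0,0,0,0]]
  jaw: 0
  squeeze: 30

```text
t: 3.22
ee_pos: [0.596, -0.1955, 0.0742]
ee_rot: [3.141, 0.034, 0.0]
ft_force: [-1.9, -0.4, 5.1]
grip_width: 0.013
```

>>> jog_arm:
  deltas:
    - [[-12,0,0,0],[-12,0,0,0],[-12,-1,0,0],[-8,0,0,0],[-6,0,0,0]]

```text
t: 3.85
ee_pos: [0.5455, -0.1963, 0.0742]
ee_rot: [-3.141, -0.034, -0.001]
ft_force: [2.2, -2.1, 4.1]
grip_width: 0.0133
```

>>> jog_arm:
  deltas:
    - [[-4,0,0,0],[-4,0,0,0],[-2,0,0,0],[-2,0,0,0],[0,0,0,0]]

```text
t: 4.47
ee_pos: [0.5389, -0.1963, 0.0746]
ee_rot: [3.14, 0.036, 0.015]
ft_force: [33.0, -5.7, -21.9]
grip_width: 0.0134
```

>>> jog_arm:
  deltas:
    - [[0,0,0,0],[0,0,0,0],[0,0,0,0],[0,0,0,0],[0,0,20,0]]
  jaw: 0.4

```text
t: 5.1
ee_pos: [0.5329, -0.196, 0.0931]
ee_rot: [-3.141, -0.034, 0.004]
ft_force: [0.6, 0.3, -1.3]
grip_width: 0.0342
```

>>> jog_arm:
  deltas:
    - [[0,0,50,0],[0,0,40,0],[0,50,20,0],[0,60,0,0],[0,60,0,0]]
  jaw: 0

```text
t: 5.72
ee_pos: [0.5337, -0.0247, 0.2046]
ee_rot: [3.141, 0.033, 0.001]
ft_force: [0.7, 0.1, 0.6]
grip_width: -0.0002
```

```bash
python3 - <<'E'
from h import *
p,d=snap('top','t1.png')
c=p[110:210,230:420];cv2.imwrite('pics/c3.png',cv2.resize(c[:,:,::-1],None,fx=4,fy=4,interpolation=cv2.INTER_CUBIC))
E
```

```text
(no output)
```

View pics/c3.png

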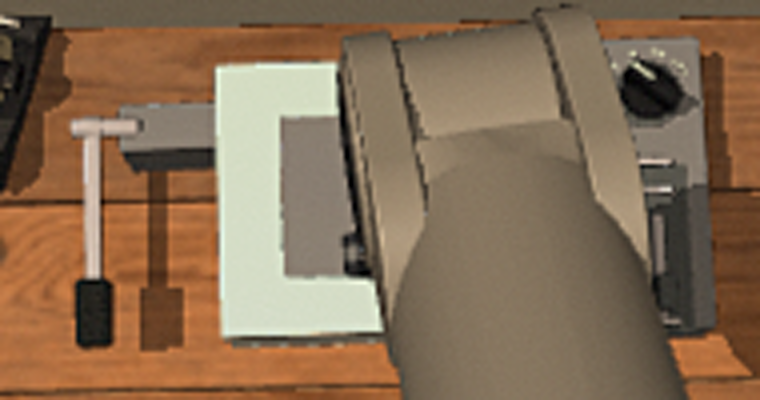

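>>> jog_arm:
  deltas:
    - [[0,50,0,0],[0,50,0,0],[0,50,0,0],[-1,50,0,0],[-1,46,-20,0]]

```text
t: 6.4
ee_pos: [0.5325, 0.2218, 0.1851]
ee_rot: [-3.14, -0.034, -0.004]
ft_force: [1.6, -0.3, 0.1]
grip_width: -0.0
```

>>> jog_arm:
  deltas:
    - [[0,3,-40,0],[0,0,-30,0],[0,0,-12,0],[0,0,0,0],[0,0,0,0]]

```text
t: 7.02
ee_pos: [0.5327, 0.2229, 0.1033]
ee_rot: [-3.141, -0.034, -0.002]
ft_force: [0.2, -0.2, 0.9]
grip_width: 0.0001
```

>>> jog_arm:
  deltas:
    - [[0,0,-10,0],[0,0,-8,0],[1,0,-8,0],[1,0,-8,0],[1,0,-8,0]]

```text
t: 7.65
ee_pos: [0.5338, 0.2228, 0.0594]
ee_rot: [3.141, 0.035, -0.003]
ft_force: [-7.8, -0.6, 7.1]
grip_width: -0.0001
```

```bash
python3 - <<'E'
from h import *
p,d=snap('scene','s2.png')
E
```

```text
(no output)
```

View pics/s2.png

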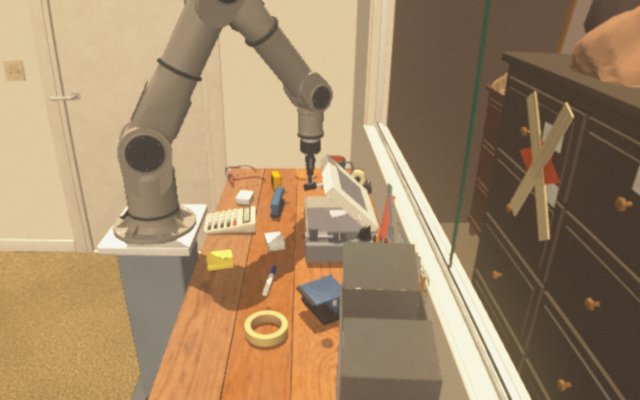

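The lid is opening (around pixel 345,190) and the arm is clear of it. I'll keep pressing.

>>> jog_arm:
  deltas:
    - [[2,0,-8,0],[2,0,-8,0],[2,0,-8,0],[2,0,-7,0],[1,0,-4,0]]

```text
t: 8.32
ee_pos: [0.5431, 0.2231, 0.0254]
ee_rot: [3.141, 0.035, -0.002]
ft_force: [-26.4, -6.4, 62.2]
grip_width: -0.0001
```

>>> jog_arm:
  deltas:
    - [[0,0,-2,0],[0,0,-2,0],[0,0,0,0],[0,0,0,0],[0,0,0,0]]

```text
t: 8.95
ee_pos: [0.5433, 0.2232, 0.0248]
ee_rot: [3.141, 0.035, 0.001]
ft_force: [-33.2, -10.6, 82.2]
grip_width: -0.0002
```

>>> jog_arm:
  deltas:
    - [[0,0,10,0],[0,0,20,0],[0,0,40,0],[-40,-10,40,0],[-50,0,40,0]]
  jaw: 1

```text
t: 9.57
ee_pos: [0.4547, 0.2121, 0.1716]
ee_rot: [-3.141, -0.031, -0.001]
ft_force: [0.1, 0.7, 1.2]
grip_width: 0.0854
```

```bash
python3 - <<'E'
from h import *
p,d=snap('scene','s3.png');p,d=snap('top','t3.png')
E
```

```text
(no output)
```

View pics/s3.png

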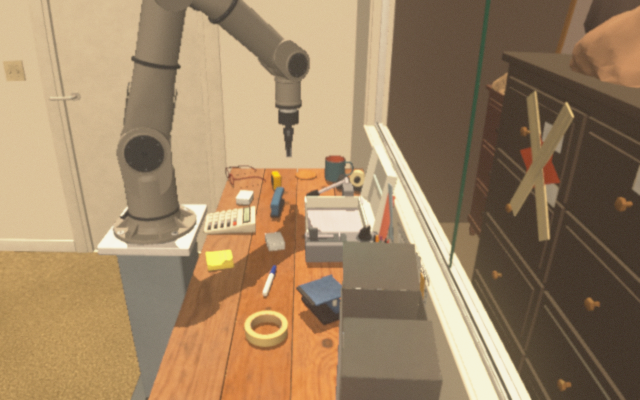

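View pics/t3.png

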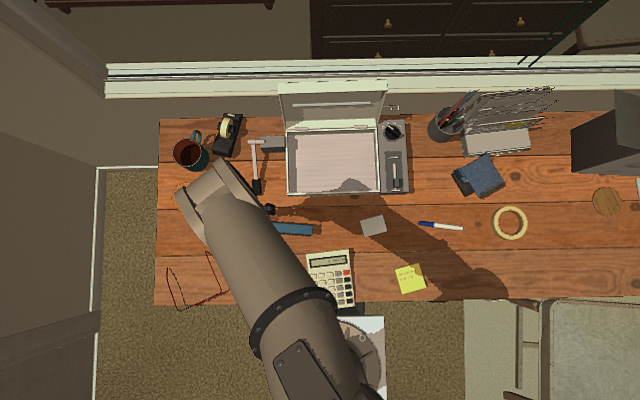

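Lid stands open (open hood at pixels 283–388, 82–125). I'll fetch the tape measure first.

>>> jog_arm:
  deltas:
    - [[0,0,0,0.185],[0,0,0,0.185],[0,0,0,0.185],[0,0,0,0.185],[0,0,0,0.185]]
  jaw: 0.8

```text
t: 10.3
ee_pos: [0.4556, 0.2126, 0.1703]
ee_rot: [2.792, 1.44, 0.001]
ft_force: [0.8, -0.4, 0.4]
grip_width: 0.0684
```

>>> jog_arm:
  deltas:
    - [[-10,0,0,0.185],[-10,0,0,0.185],[0,0,0,0.185],[0,0,0,0.185],[0,0,0,0.185]]

```text
t: 10.92
ee_pos: [0.4356, 0.2126, 0.1704]
ee_rot: [1.856, 2.535, 0.0]
ft_force: [0.2, 0.0, -0.5]
grip_width: 0.0679
```

```bash
python3 - <<'E'
from h import *
s=status.state();print(s['qpos'].round(3),s['ee_pos']);R=cv2.Rodrigues(s['ee_rot'])[0];print('jaw',np.arctan2(R[1,1],R[0,1]))
p,d=snap('scene','s4.png')
p,P,d=cloud('scene')
hsv=cv2.cvtColor(p,cv2.COLOR_RGB2HSV)
z=P[:,:,2]
v,u=np.mgrid[:400,:640]
print(proj('scene',[[.4,.317,.06],[.415,.125,.06]]))
m=(hsv[:,:,1]>150)&(hsv[:,:,0]>18)&(hsv[:,:,0]<35)&(abs(u-276)<20)&(abs(v-180)<20)&(z>.05)
rect(P,m,'tape')
m=(z>.05)&(z<.07)&(abs(u-277)<12)&(abs(v-202)<20)
rect(P,m,'stapler')
E
```

```text
[-0.012  0.245 -0.649  2.054  0.188  0.9   -0.458] [0.43558574 0.21264723 0.17037704]
jaw 0.3066654831933761
[[275.87033346 173.22235388]
 [277.25533474 193.24293554]]
tape n 55 centre [398.7 312.2] size [25.4 66. ] long axis ang 1.812 medz 0.0595 mean [399.3 307.2  58.6]
stapler n 150 centre [414.8 125. ] size [153.3  29.5] long axis ang 1.482 medz 0.0574 mean [414.8 113.1  57. ]
```

>>> jog_arm:
  deltas:
    - [[-9,26,0,0],[-9,26,0,0],[-9,26,0,0],[-9,26,0,0],[0,0,-40,0]]

```text
t: 11.6
ee_pos: [0.4001, 0.32, 0.1319]
ee_rot: [1.865, 2.527, 0.009]
ft_force: [1.3, -0.4, -1.2]
grip_width: 0.0684
```

>>> jog_arm:
  deltas:
    - [[0,0,-40,0],[0,0,-35,0],[0,0,-20,0],[0,0,-7,0],[0,0,0,0]]

```text
t: 12.22
ee_pos: [0.3994, 0.317, 0.0285]
ee_rot: [1.864, 2.529, 0.001]
ft_force: [0.2, 0.4, 0.5]
grip_width: 0.0682
```

>>> jog_arm:
  deltas:
    - [[0,0,0,0],[0,0,0,0],[0,0,0,0],[0,0,0,0],[0,0,0,0]]
  jaw: 0
  squeeze: 50

```text
t: 12.85
ee_pos: [0.3997, 0.317, 0.029]
ee_rot: [1.863, 2.528, 0.002]
ft_force: [0.4, -0.9, 8.7]
grip_width: 0.0312
```

>>> jog_arm:
  deltas:
    - [[0,0,30,0],[0,0,40,0],[0,0,45,0],[10,-10,25,0],[25,-25,0,0]]

```text
t: 13.48
ee_pos: [0.4346, 0.2829, 0.1707]
ee_rot: [1.859, 2.53, 0.006]
ft_force: [0.9, -0.5, -2.7]
grip_width: 0.031
```

>>> jog_arm:
  deltas:
    - [[40,-40,0,-0.06],[40,-40,0,-0.06],[40,-40,0,-0.06],[40,-40,0,-0.06],[40,-40,0,-0.05]]

```text
t: 14.1
ee_pos: [0.6352, 0.0801, 0.1685]
ee_rot: [2.211, 2.231, 0.0]
ft_force: [0.9, 1.5, -2.1]
grip_width: 0.0313
```

```bash
python3 - <<'E'
from h import *
s=status.state();print(s['grip_width'],s['qpos'].round(2));R=cv2.Rodrigues(s['ee_rot'])[0];print('jaw',np.arctan2(R[1,1],R[0,1]))
p,d=snap('scene','s5.png')
c=p[130:280,200:420];cv2.imwrite('pics/c5.png',cv2.resize(c[:,:,::-1],None,fx=3.6,fy=3.6,interpolation=cv2.INTER_CUBIC))
E
```

```text
0.03126886888562848 [ 0.14  0.47 -0.49  1.72  0.25  1.01 -0.43]
jaw 0.008977711997157776
```

View pics/c5.png

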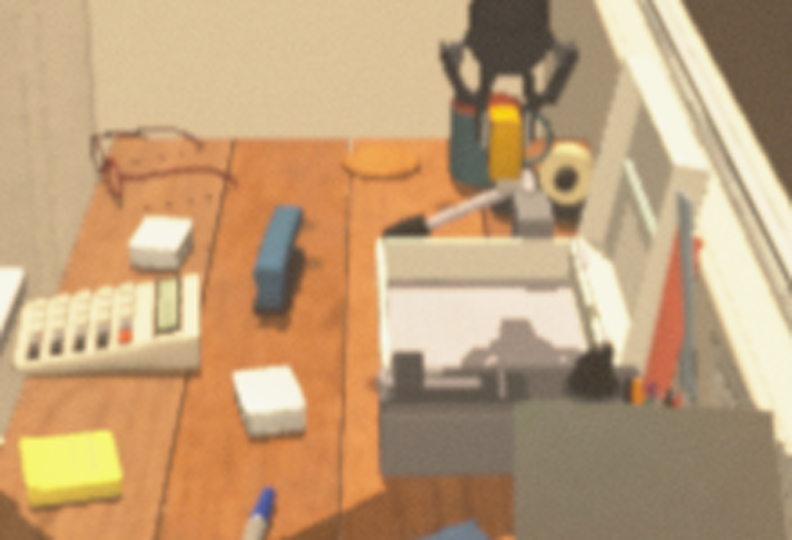

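The tape measure is held (crop ~505,140). Lowering it into the tray.

>>> jog_arm:
  deltas:
    - [[10,-11,-30,0.01],[10,-10,-30,0],[0,0,-30,0],[0,0,-20,0],[0,0,-12,0]]

```text
t: 14.78
ee_pos: [0.6538, 0.0609, 0.0454]
ee_rot: [-2.197, -2.244, 0.001]
ft_force: [-0.4, 0.1, -1.1]
grip_width: 0.0313
```

>>> jog_arm:
  deltas:
    - [[0,0,-5,0],[0,0,-4,0],[0,0,-1,0],[0,0,0,0],[0,0,0,0]]

```text
t: 15.4
ee_pos: [0.6543, 0.0608, 0.0365]
ee_rot: [2.198, 2.244, 0.001]
ft_force: [-0.6, 0.3, -2.7]
grip_width: 0.0314
```

>>> jog_arm:
  deltas:
    - [[0,0,-1,0],[0,0,0,0],[0,0,0,0],[0,0,0,0],[0,0,0,0]]
  jaw: 0.62

```text
t: 16.02
ee_pos: [0.6542, 0.0607, 0.0351]
ee_rot: [-2.198, -2.245, -0.0]
ft_force: [0.6, 0.1, -0.4]
grip_width: 0.0526
```

>>> jog_arm:
  deltas:
    - [[0,0,30,0],[0,0,40,0],[0,0,45,0],[-40,5,15,0],[-50,10,0,0]]

```text
t: 16.65
ee_pos: [0.5641, 0.0759, 0.1664]
ee_rot: [2.198, 2.242, 0.003]
ft_force: [0.1, 1.0, 0.1]
grip_width: 0.053
```

```bash
python3 - <<'E'
from h import *
p,d=snap('scene','s6.png')
c=p[130:280,200:420];cv2.imwrite('pics/c6.png',cv2.resize(c[:,:,::-1],None,fx=3.6,fy=3.6,interpolation=cv2.INTER_CUBIC))
p,P,d=cloud('scene');z=P[:,:,2];v,u=np.mgrid[:400,:640]
m=(z>.05)&(z<.07)&(abs(u-277)<12)&(abs(v-202)<20)
rect(P,m,'stapler')
E
```

```text
stapler n 153 centre [414.1 121.2] size [154.5  30.1] long axis ang 1.468 medz 0.0574 mean [414.7 111.4  57. ]
```

View pics/c6.png

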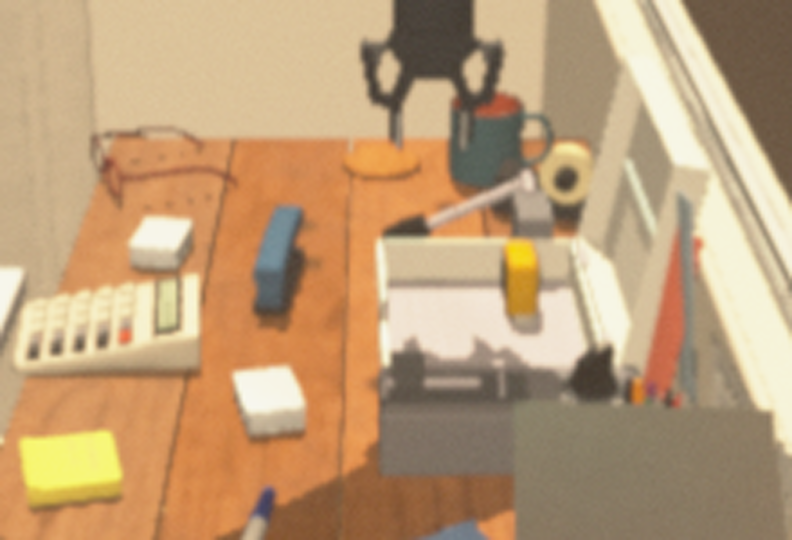

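The tape measure stands in the tray (crop 520,275). Next is the stapler.

>>> jog_arm:
  deltas:
    - [[-40,13,0,-0.03],[-40,13,0,-0.03],[-40,13,0,-0.03],[-29,10,0,-0.02],[0,0,-25,0]]
  jaw: 0.8

```text
t: 17.32
ee_pos: [0.4146, 0.1255, 0.1413]
ee_rot: [2.315, 2.12, 0.004]
ft_force: [0.2, -0.3, -0.2]
grip_width: 0.0683
```

```bash
python3 - <<'E'
from h import *
s=status.state();print(s['ee_pos'],s['qpos'].round(2));R=cv2.Rodrigues(s['ee_rot'])[0];print('jaw',np.arctan2(R[1,1],R[0,1]))
E
```

```text
[0.4146471  0.1254787  0.14130497] [ 0.1   0.19 -0.59  2.19  0.15  0.8  -0.68]
jaw -0.08775150757054154
```

>>> jog_arm:
  deltas:
    - [[0,0,-40,0],[0,0,-40,0],[0,0,-23,0],[0,0,-10,0],[0,0,0,0]]

```text
t: 17.95
ee_pos: [0.4151, 0.1248, 0.0271]
ee_rot: [-2.318, -2.12, 0.001]
ft_force: [-0.2, -0.3, 0.2]
grip_width: 0.0685
```

>>> jog_arm:
  deltas:
    - [[0,0,0,0],[0,0,0,0],[0,0,0,0],[0,0,0,0],[0,0,0,0]]
  jaw: 0
  squeeze: 60

```text
t: 18.58
ee_pos: [0.4157, 0.1248, 0.028]
ee_rot: [2.318, 2.119, 0.002]
ft_force: [-3.0, -1.6, 13.5]
grip_width: 0.0291
```

>>> jog_arm:
  deltas:
    - [[0,0,30,0],[0,0,45,0],[0,0,45,0],[30,-10,10,0.02],[40,-20,0,0.03]]

```text
t: 19.2
ee_pos: [0.4864, 0.0948, 0.1592]
ee_rot: [2.26, 2.178, 0.004]
ft_force: [0.3, 0.5, -2.2]
grip_width: 0.0289
```

>>> jog_arm:
  deltas:
    - [[30,-22,0,0.03],[30,-22,0,0.025],[29,-21,0,0],[0,0,-30,0],[0,0,-30,0]]

```text
t: 19.82
ee_pos: [0.5744, 0.0292, 0.0967]
ee_rot: [2.204, 2.238, 0.001]
ft_force: [0.2, 0.2, -2.1]
grip_width: 0.0288
```

```bash
python3 - <<'E'
from h import *
s=status.state();print(s['ee_pos'],s['grip_width']);R=cv2.Rodrigues(s['ee_rot'])[0];print('jaw',np.arctan2(R[1,1],R[0,1]))
p,d=snap('scene','s7.png')
c=p[130:280,200:420];cv2.imwrite('pics/c7.png',cv2.resize(c[:,:,::-1],None,fx=3.6,fy=3.6,interpolation=cv2.INTER_CUBIC))
E
```

```text
[0.57441128 0.02921527 0.09673185] 0.028810519877095084
jaw 0.014941127352819945
```

View pics/c7.png

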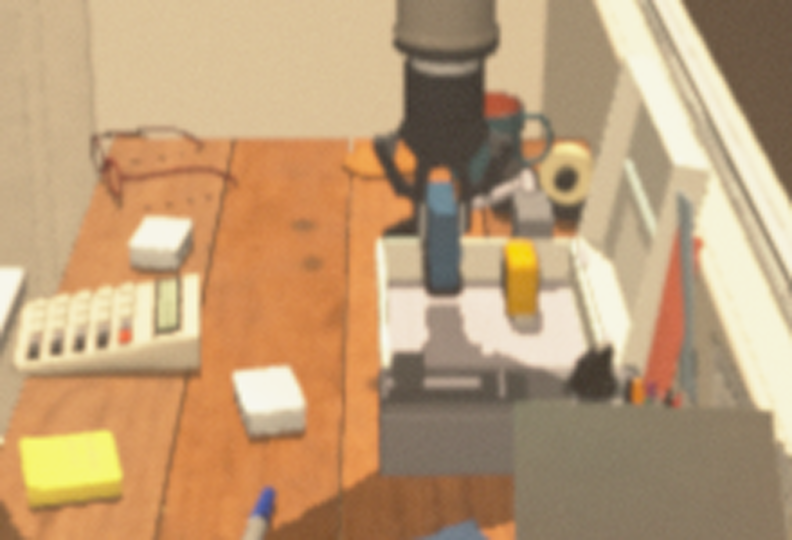

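The stapler is level above the tray (crop 440,235). Lowering.

>>> jog_arm:
  deltas:
    - [[0,0,-25,0],[0,0,-20,0],[0,0,-10,0],[0,0,-5,0],[0,0,-2,0]]

```text
t: 20.5
ee_pos: [0.5744, 0.0298, 0.0353]
ee_rot: [2.203, 2.239, 0.0]
ft_force: [0.1, -0.1, -1.6]
grip_width: 0.0288
```

>>> jog_arm:
  deltas:
    - [[0,0,0,0],[0,0,0,0],[0,0,0,0],[0,0,0,0],[0,0,0,0]]
  jaw: 0.6

```text
t: 21.12
ee_pos: [0.5742, 0.0297, 0.0351]
ee_rot: [-2.204, -2.239, -0.0]
ft_force: [-0.2, -0.1, 0.3]
grip_width: 0.0514
```

>>> jog_arm:
  deltas:
    - [[0,0,30,0],[0,0,40,0],[0,0,45,0],[-40,-30,15,0],[-50,-50,0,0.02]]

```text
t: 21.75
ee_pos: [0.4899, -0.0443, 0.1663]
ee_rot: [2.177, 2.262, 0.003]
ft_force: [0.2, -2.1, -0.5]
grip_width: 0.051
```

>>> jog_arm:
  deltas:
    - [[-30,-40,0,0.06],[-20,-30,0,0.06],[-10,-10,0,0.06],[0,0,0,0.03],[0,0,0,0]]
  jaw: 1

```text
t: 22.38
ee_pos: [0.4305, -0.1239, 0.1652]
ee_rot: [1.932, 2.477, 0.001]
ft_force: [-1.0, 1.5, 0.6]
grip_width: 0.0849
```

```bash
python3 - <<'E'
from h import *
s=status.state();print(s['ee_pos'],s['grip_width'],s['qpos'].round(2));R=cv2.Rodrigues(s['ee_rot'])[0];print('jaw',np.arctan2(R[1,1],R[0,1]))
p,d=snap('scene','s8.png')
c=p[130:280,200:420];cv2.imwrite('pics/c8.png',cv2.resize(c[:,:,::-1],None,fx=3.6,fy=3.6,interpolation=cv2.INTER_CUBIC))
E
```

```text
[ 0.43052778 -0.12386847  0.16523142] 0.08486406530448545 [ 0.62  0.17 -0.53  2.14  0.11  0.86  0.27]
jaw 0.2461125409460232
```

View pics/c8.png

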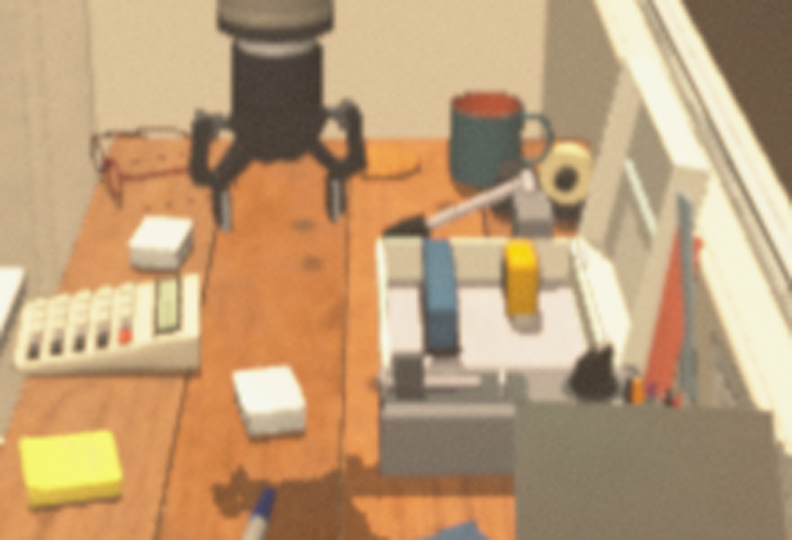

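Stapler and tape both stand in the tray. Now the clip box.

>>> jog_arm:
  deltas:
    - [[-12,-11,-20,0],[0,0,-45,0],[0,0,-45,0],[0,0,-25,0],[0,0,-10,0]]

```text
t: 23.05
ee_pos: [0.4178, -0.1345, 0.0188]
ee_rot: [-1.93, -2.476, 0.0]
ft_force: [0.1, 0.1, 0.2]
grip_width: 0.0856
```

>>> jog_arm:
  deltas:
    - [[0,0,-6,0],[0,0,-5,0],[0,0,-3,0],[0,0,0,0],[0,0,0,0]]

```text
t: 23.68
ee_pos: [0.4181, -0.1356, 0.0064]
ee_rot: [1.932, 2.477, 0.0]
ft_force: [0.8, -0.6, 0.2]
grip_width: 0.0855
```

>>> jog_arm:
  deltas:
    - [[0,0,-3,0],[0,0,-2,0],[0,0,0,0],[0,0,0,0],[0,0,0,0]]

```text
t: 24.3
ee_pos: [0.418, -0.1355, 0.0011]
ee_rot: [-1.932, -2.477, -0.0]
ft_force: [-0.1, 0.2, 1.1]
grip_width: 0.0855
```

>>> jog_arm:
  deltas:
    - [[0,0,0,0],[0,0,0,0],[0,0,0,0],[0,0,0,0],[0,0,0,0]]
  jaw: 0
  squeeze: 50

```text
t: 24.92
ee_pos: [0.418, -0.1355, 0.0013]
ee_rot: [1.932, 2.477, -0.0]
ft_force: [-1.8, 1.0, 6.8]
grip_width: 0.0497
```

>>> jog_arm:
  deltas:
    - [[0,0,20,0],[0,0,40,0],[0,0,45,0],[0,0,30,0],[0,0,0,0]]

```text
t: 25.55
ee_pos: [0.4191, -0.136, 0.1381]
ee_rot: [1.93, 2.474, 0.001]
ft_force: [-0.9, -0.1, -0.7]
grip_width: 0.0499
```

>>> jog_arm:
  deltas:
    - [[33,7,0,-0.05],[33,7,0,-0.05],[33,7,0,-0.05],[33,6,0,-0.05],[34,6,0,-0.03]]

```text
t: 26.18
ee_pos: [0.5844, -0.1022, 0.1347]
ee_rot: [-2.204, -2.237, 0.002]
ft_force: [-0.3, -0.7, -0.4]
grip_width: 0.0502
```

```bash
python3 - <<'E'
from h import *
s=status.state();print(s['ee_pos'],s['grip_width']);R=cv2.Rodrigues(s['ee_rot'])[0];print('jaw',np.arctan2(R[1,1],R[0,1]))
p,d=snap('scene','s9.png')
c=p[130:280,200:420];cv2.imwrite('pics/c9.png',cv2.resize(c[:,:,::-1],None,fx=3.6,fy=3.6,interpolation=cv2.INTER_CUBIC))
E
```

```text
[ 0.58440983 -0.10217021  0.13468365] 0.05016914878345859
jaw 0.014692676118533867
```

View pics/c9.png

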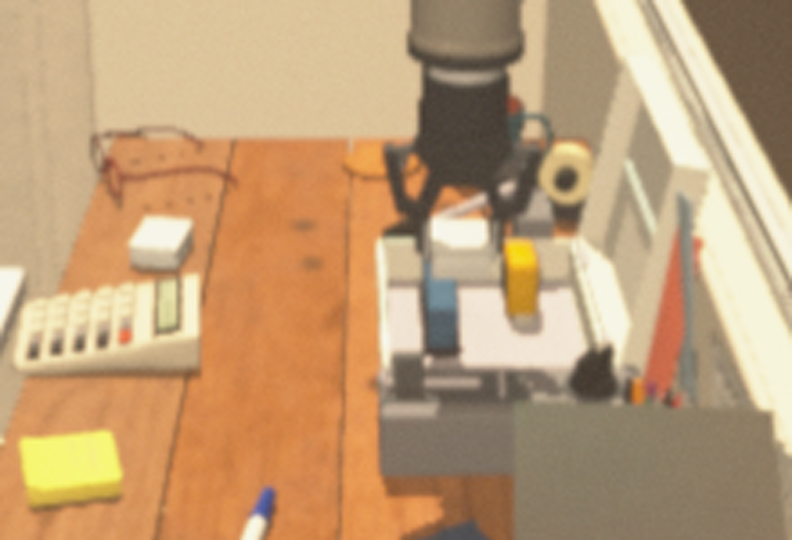

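The clip box is held level (crop 460,235). Lowering.

>>> jog_arm:
  deltas:
    - [[0,0,-40,0],[0,0,-40,0],[0,0,-25,0],[0,0,-13,0],[0,0,-6,0]]

```text
t: 26.85
ee_pos: [0.5837, -0.1023, 0.0113]
ee_rot: [-2.203, -2.239, 0.001]
ft_force: [0.6, -0.1, 0.4]
grip_width: 0.0495
```

>>> jog_arm:
  deltas:
    - [[0,0,-2,0],[0,0,0,0],[0,0,0,0],[0,0,0,0],[0,0,0,0]]

```text
t: 27.48
ee_pos: [0.584, -0.1025, 0.0103]
ee_rot: [2.204, 2.239, 0.0]
ft_force: [0.2, 0.5, -1.0]
grip_width: 0.0499
```

>>> jog_arm:
  deltas:
    - [[0,0,0,0],[0,0,0,0],[0,0,0,0],[0,0,0,0],[0,0,0,0]]
  jaw: 0.75

```text
t: 28.1
ee_pos: [0.5839, -0.1025, 0.0101]
ee_rot: [-2.204, -2.239, 0.0]
ft_force: [0.3, -0.0, 0.2]
grip_width: 0.0642
```

>>> jog_arm:
  deltas:
    - [[0,0,30,0],[0,0,40,0],[0,0,50,0],[-30,-40,30,0],[-40,-50,0,0]]

```text
t: 28.72
ee_pos: [0.5159, -0.1917, 0.1626]
ee_rot: [2.198, 2.239, 0.003]
ft_force: [0.7, -1.0, -0.9]
grip_width: 0.0642
```

>>> jog_arm:
  deltas:
    - [[-30,-50,0,-0.05],[-25,-40,0,-0.05],[-20,-30,0,-0.05],[-10,-20,0,-0.04],[0,0,0,0]]
  jaw: 0.6

```text
t: 29.35
ee_pos: [0.4295, -0.3324, 0.1601]
ee_rot: [2.409, 2.017, -0.0]
ft_force: [-0.4, 0.3, -0.3]
grip_width: 0.0511
```

```bash
python3 - <<'E'
from h import *
s=status.state();print(s['ee_pos'],s['grip_width']);R=cv2.Rodrigues(s['ee_rot'])[0];print('jaw',np.arctan2(R[1,1],R[0,1]))
p,d=snap('scene','s10.png')
c=p[150:300,220:420];cv2.imwrite('pics/c10.png',cv2.resize(c[:,:,::-1],None,fx=3.6,fy=3.6,interpolation=cv2.INTER_CUBIC))
p,P,d=cloud('scene');z=P[:,:,2];v,u=np.mgrid[:400,:640]
m=(z>.004)&(z<.03)&(abs(u-268)<25)&(abs(v-282)<25)
rect(P,m,'marker')
E
```

```text
[ 0.42948994 -0.33236336  0.16006258] 0.051142258509901194
jaw -0.17650498495800682
marker n 167 centre [ 415.6 -343. ] size [136.6  15.2] long axis ang 1.407 medz 0.0135 mean [ 415.1 -351.4   12.9]
```

View pics/c10.png

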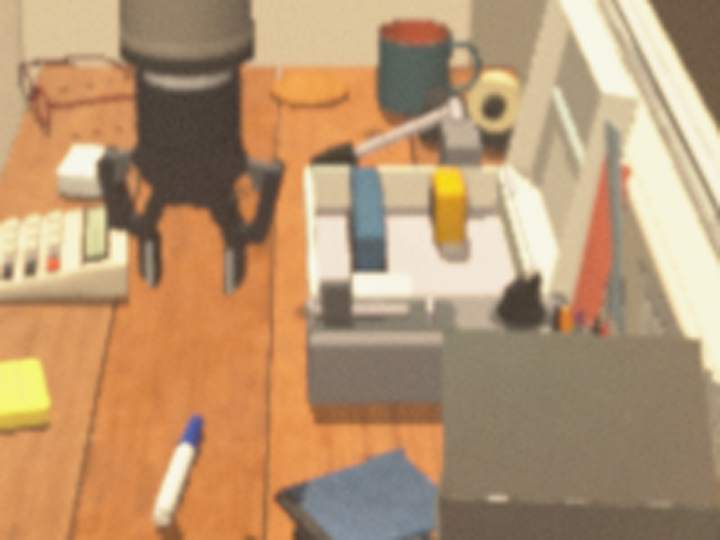

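Clip box is in the tray (crop 380,285). The marker is still at (417,-343) mm.

>>> jog_arm:
  deltas:
    - [[-12,-11,-20,0],[0,0,-45,0],[0,0,-45,0],[0,0,-25,0],[0,0,-12,0]]

```text
t: 30.02
ee_pos: [0.4185, -0.3405, 0.0118]
ee_rot: [-2.402, -2.022, -0.001]
ft_force: [0.6, 0.0, 0.3]
grip_width: 0.0512
```

>>> jog_arm:
  deltas:
    - [[0,0,-6,0],[0,0,-4,0],[0,0,-1,0],[0,0,0,0],[0,0,0,0]]

```text
t: 30.65
ee_pos: [0.418, -0.3425, 0.0025]
ee_rot: [2.406, 2.019, 0.0]
ft_force: [-0.3, -0.3, -0.1]
grip_width: 0.0513
```

>>> jog_arm:
  deltas:
    - [[0,0,0,0],[0,0,0,0],[0,0,0,0],[0,0,0,0],[0,0,0,0]]
  jaw: 0
  squeeze: 40

```text
t: 31.28
ee_pos: [0.4182, -0.3424, 0.0024]
ee_rot: [2.406, 2.02, 0.0]
ft_force: [-0.4, 0.8, 5.8]
grip_width: 0.0138
```

>>> jog_arm:
  deltas:
    - [[0,0,20,0],[0,0,40,0],[0,0,50,0],[0,0,40,0],[20,22,0,0]]

```text
t: 31.9
ee_pos: [0.4382, -0.3226, 0.1552]
ee_rot: [2.406, 2.012, 0.0]
ft_force: [0.2, 0.1, -1.2]
grip_width: 0.0136
```

>>> jog_arm:
  deltas:
    - [[42,50,0,0.04],[45,50,0,0.04],[45,50,0,0.04],[45,50,0,0.04],[45,50,0,0.03]]

```text
t: 32.52
ee_pos: [0.6464, -0.0852, 0.152]
ee_rot: [-2.203, -2.24, 0.0]
ft_force: [0.7, -0.9, 0.4]
grip_width: 0.0135
```

```bash
python3 - <<'E'
from h import *
s=status.state();print(s['ee_pos'],s['grip_width']);R=cv2.Rodrigues(s['ee_rot'])[0];print('jaw',np.arctan2(R[1,1],R[0,1]))
p,d=snap('scene','s11.png')
c=p[150:300,220:420];cv2.imwrite('pics/c11.png',cv2.resize(c[:,:,::-1],None,fx=3.6,fy=3.6,interpolation=cv2.INTER_CUBIC))
E
```

```text
[ 0.64638626 -0.08515576  0.15199553] 0.013500613910309224
jaw 0.016698544647551637
```

View pics/c11.png

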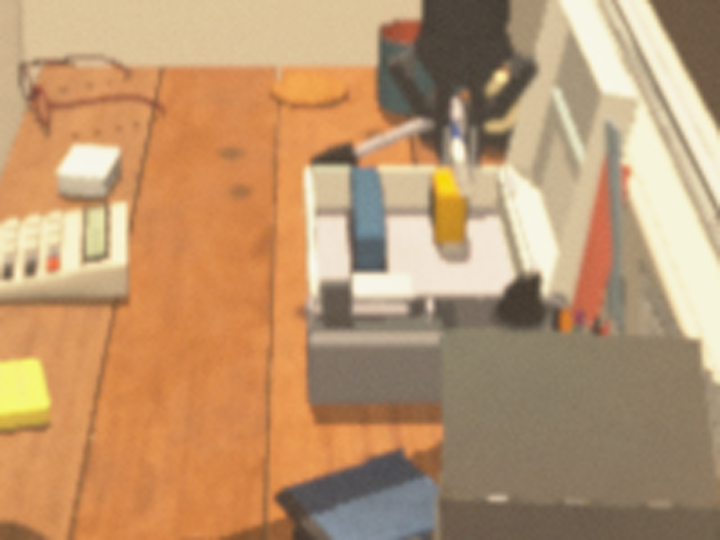

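>>> jog_arm:
  deltas:
    - [[7,8,-30,0],[6,7,-40,0],[0,0,-35,0],[0,0,-20,0],[0,0,-10,0]]

```text
t: 33.2
ee_pos: [0.6581, -0.0718, 0.0163]
ee_rot: [-2.203, -2.238, 0.001]
ft_force: [0.4, -0.5, -0.4]
grip_width: 0.014
```

>>> jog_arm:
  deltas:
    - [[0,0,-4,0],[0,0,-3,0],[0,0,-1,0],[0,0,0,0],[0,0,0,0]]

```text
t: 33.83
ee_pos: [0.6585, -0.0717, 0.0094]
ee_rot: [2.203, 2.239, 0.0]
ft_force: [-0.3, 0.1, 0.1]
grip_width: 0.014
```

>>> jog_arm:
  deltas:
    - [[0,0,0,0],[0,0,0,0],[0,0,0,0],[0,0,0,0],[0,0,0,0]]
  jaw: 0.4

```text
t: 34.45
ee_pos: [0.6583, -0.0716, 0.0091]
ee_rot: [-2.204, -2.239, 0.0]
ft_force: [-0.0, 0.0, 0.3]
grip_width: 0.0341
```

>>> jog_arm:
  deltas:
    - [[0,0,30,0],[0,0,40,0],[-10,0,50,0],[-50,30,30,0],[-50,40,0,0]]

```text
t: 35.08
ee_pos: [0.552, -0.0037, 0.1598]
ee_rot: [2.204, 2.235, 0.004]
ft_force: [0.3, 1.1, -0.3]
grip_width: 0.0344
```

>>> jog_arm:
  deltas:
    - [[-50,50,0,-0.185],[-20,50,0,-0.185],[0,50,0,-0.185],[0,50,0,-0.185],[0,30,0,-0.185]]
  jaw: 1

```text
t: 35.7
ee_pos: [0.489, 0.2133, 0.158]
ee_rot: [-2.955, -1.066, -0.001]
ft_force: [0.2, -0.8, -0.4]
grip_width: 0.0852
```

```bash
python3 - <<'E'
from h import *
s=status.state();print(s['ee_pos'],s['grip_width']);R=cv2.Rodrigues(s['ee_rot'])[0];print('jaw',np.arctan2(R[1,1],R[0,1]))
p,d=snap('scene','s12.png')
c=p[150:300,220:420];cv2.imwrite('pics/c12.png',cv2.resize(c[:,:,::-1],None,fx=3.6,fy=3.6,interpolation=cv2.INTER_CUBIC))
p,d=snap('top','t12.png')
c=p[70:220,220:420];cv2.imwrite('pics/c12t.png',cv2.resize(c[:,:,::-1],None,fx=3.6,fy=3.6,interpolation=cv2.INTER_CUBIC))
E
```

```text
[0.48903203 0.21329238 0.15795116] 0.08515826757168203
jaw -0.8782644574084381
```

View pics/c12.png

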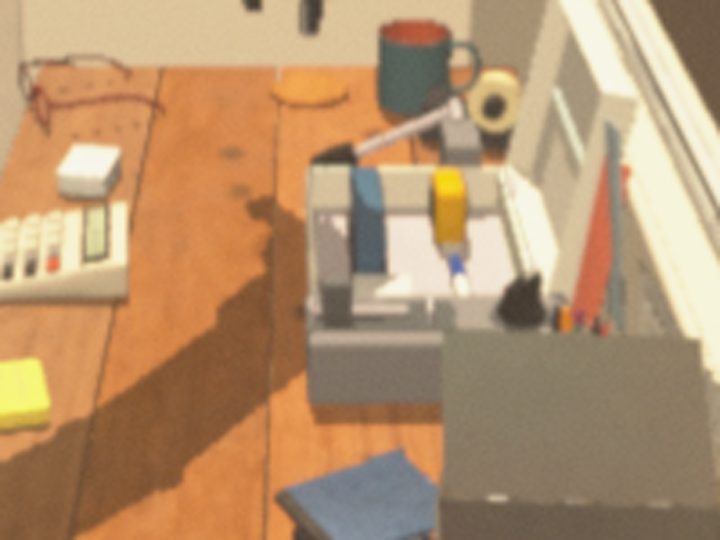

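View pics/c12t.png

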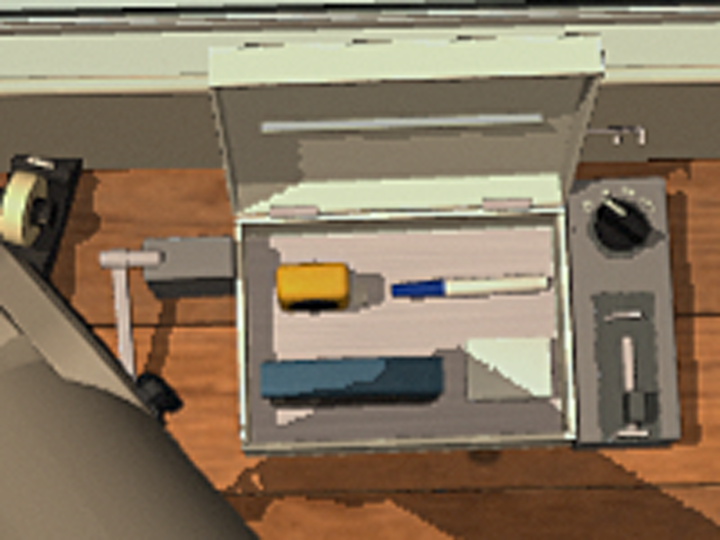

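All four tools lie inside the tray in the top crop:
- tape at (313,285)
- marker at (470,288)
- stapler at (350,378)
- clip box at (510,368)

Now I'll pinch the pedal pad.

>>> jog_arm:
  deltas:
    - [[0,7,0,-0.17],[0,0,0,-0.17],[0,0,0,-0.17],[0,0,0,-0.165],[10,0,0,0]]
  jaw: 0.65

```text
t: 36.42
ee_pos: [0.4995, 0.2173, 0.1579]
ee_rot: [3.141, 0.038, 0.0]
ft_force: [0.6, 0.2, -0.5]
grip_width: 0.0558
```

>>> jog_arm:
  deltas:
    - [[20,0,-20,0],[23,0,-40,0],[0,0,-40,0],[0,0,-20,0],[0,0,-10,0]]

```text
t: 37.05
ee_pos: [0.5424, 0.2177, 0.027]
ee_rot: [3.141, 0.037, -0.001]
ft_force: [-0.0, 0.8, 0.5]
grip_width: 0.0559
```

```bash
python3 - <<'E'
from h import *
s=status.state();print(s['ee_pos'],s['grip_width'],s['qpos'].round(2));R=cv2.Rodrigues(s['ee_rot'])[0];print('jaw',np.arctan2(R[1,1],R[0,1]))
p,d=snap('scene','s13.png')
c=p[110:260,220:420];cv2.imwrite('pics/c13.png',cv2.resize(c[:,:,::-1],None,fx=3.6,fy=3.6,interpolation=cv2.INTER_CUBIC))
E
```

```text
[0.54237843 0.21766539 0.0270426 ] 0.055882865219260745 [-0.26  0.55 -0.29  1.94  0.24  0.68 -2.25]
jaw -1.5469629681837764
```

View pics/c13.png

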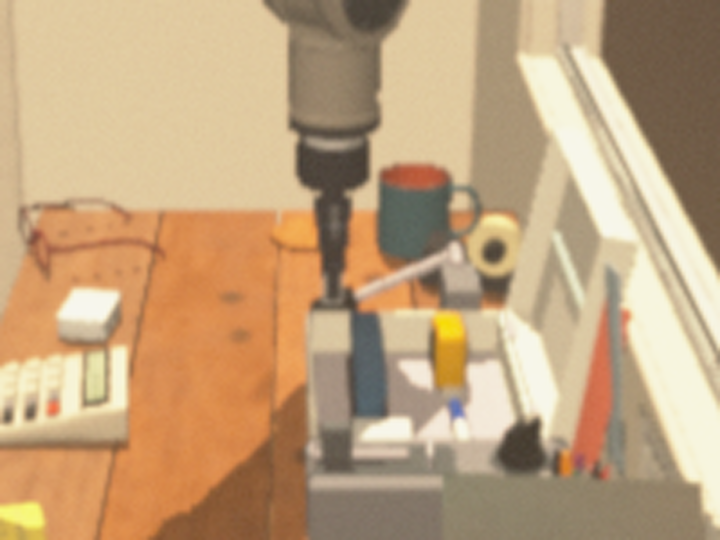

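>>> jog_arm:
  deltas:
    - [[2,2,-8,0],[0,0,-7,0],[0,0,-3,0],[0,0,0,0],[0,0,0,0]]

```text
t: 37.72
ee_pos: [0.5445, 0.2199, 0.01]
ee_rot: [-3.141, -0.034, -0.001]
ft_force: [0.2, 0.6, 0.3]
grip_width: 0.0553
```

>>> jog_arm:
  deltas:
    - [[0,0,0,0],[0,0,0,0],[0,0,0,0],[0,0,0,0],[0,0,0,0]]
  jaw: 0
  squeeze: 30

```text
t: 38.35
ee_pos: [0.5445, 0.2211, 0.0102]
ee_rot: [-3.14, -0.035, -0.001]
ft_force: [-1.9, 5.7, 3.9]
grip_width: 0.0252
```

>>> jog_arm:
  deltas:
    - [[-1,0,3,0],[-2,0,5,0],[-2,0,5,0],[-2,0,5,0],[-2,0,5,0]]

```text
t: 38.98
ee_pos: [0.5369, 0.221, 0.0333]
ee_rot: [-3.139, -0.034, -0.005]
ft_force: [10.5, 6.0, -6.4]
grip_width: 0.025
```

>>> jog_arm:
  deltas:
    - [[-1,0,5,0],[-1,0,5,0],[-1,0,5,0],[-1,0,5,0],[0,0,5,0]]

```text
t: 39.6
ee_pos: [0.5325, 0.2209, 0.0582]
ee_rot: [-3.139, -0.034, -0.004]
ft_force: [6.9, 5.7, -7.1]
grip_width: 0.0248
```

```bash
python3 - <<'E'
from h import *
p,d=snap('scene','s14.png')
c=p[110:260,220:420];cv2.imwrite('pics/c14.png',cv2.resize(c[:,:,::-1],None,fx=3.6,fy=3.6,interpolation=cv2.INTER_CUBIC))
E
```

```text
(no output)
```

View pics/c14.png

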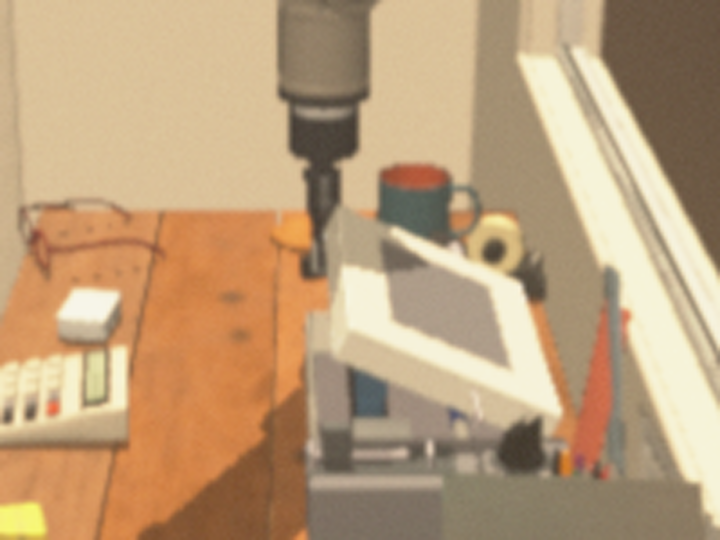

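The lid is closing steadily and is now around half shut (crop 450,320).

>>> jog_arm:
  deltas:
    - [[0,0,3,0],[0,0,3,0],[0,0,3,0],[0,0,2,0],[0,0,2,0]]

```text
t: 40.28
ee_pos: [0.5323, 0.2209, 0.071]
ee_rot: [-3.14, -0.034, -0.003]
ft_force: [7.4, 5.8, -6.7]
grip_width: 0.0254
```

>>> jog_arm:
  deltas:
    - [[0,0,1,0],[0,0,1,0],[0,0,1,0],[0,0,1,0],[0,0,1,0]]

```text
t: 40.9
ee_pos: [0.5323, 0.2209, 0.0749]
ee_rot: [-3.139, -0.034, -0.003]
ft_force: [14.7, 11.2, -32.3]
grip_width: 0.0253
```

```bash
python3 - <<'E'
from h import *
p,d=snap('scene','s15.png')
c=p[110:260,220:420];cv2.imwrite('pics/c15.png',cv2.resize(c[:,:,::-1],None,fx=3.6,fy=3.6,interpolation=cv2.INTER_CUBIC))
E
```

```text
(no output)
```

View pics/c15.png

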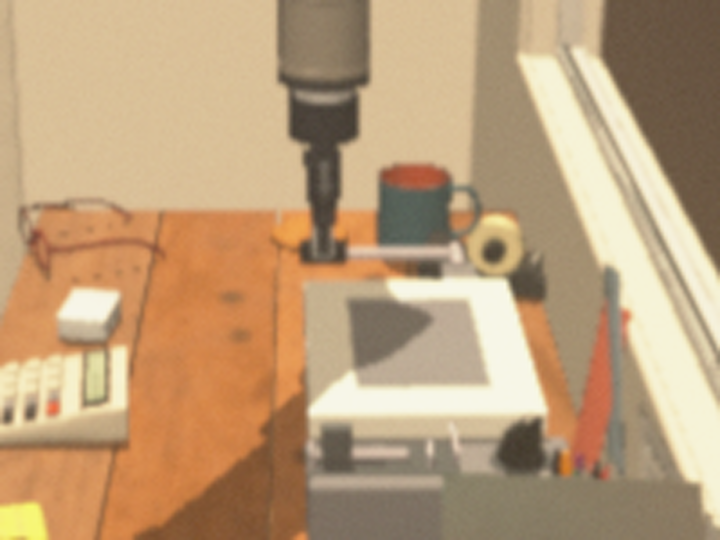

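The lid is shut and the force shows the pedal against its upper stop. I'll release it and go to the bolt.

>>> jog_arm:
  deltas:
    - [[0,0,0,0],[0,0,0,0],[0,0,0,0],[0,0,20,0],[0,0,40,0]]
  jaw: 0.65

```text
t: 41.58
ee_pos: [0.5305, 0.2194, 0.1353]
ee_rot: [3.14, 0.034, -0.004]
ft_force: [0.7, -0.7, 0.2]
grip_width: 0.0552
```

>>> jog_arm:
  deltas:
    - [[-10,-40,30,0],[-10,-62,10,0],[0,-62,0,0],[0,-62,0,0],[0,-62,0,0]]
  jaw: 0.4

```text
t: 42.2
ee_pos: [0.5113, -0.0691, 0.176]
ee_rot: [3.141, 0.034, 0.002]
ft_force: [1.4, 0.6, -0.7]
grip_width: 0.0342
```

```bash
python3 - <<'E'
from h import *
s=status.state();print(s['ee_pos'],s['grip_width'],s['qpos'].round(2))
p,d=snap('top','t16.png')
c=p[110:210,230:420];cv2.imwrite('pics/c16.png',cv2.resize(c[:,:,::-1],None,fx=4,fy=4,interpolation=cv2.INTER_CUBIC))
p,P,d=cloud('top');z=P[:,:,2]
v,u=np.mgrid[:400,:640];Q=world('top',u.ravel(),v.ravel(),z=.084).reshape(400,640,3)
q=P[115:200,285:330].reshape(-1,3);q=q[(q[:,2]>.03)&(q[:,2]<.12)];
A=np.c_[q[:,:2],np.ones(len(q))];print('lid plane',np.linalg.lstsq(A,q[:,2],rcond=None)[0])
m=np.zeros((400,640),bool);m[160:195,385:406]=1;m&=(z>.082)&(z<.11)
Q=world('top',u.ravel(),v.ravel(),z=.095).reshape(400,640,3);rect(Q,m,'bolt')
E
```

```text
[ 0.51127191 -0.06909777  0.17603278] 0.034245759559493785 [ 0.21  0.24 -0.22  2.    0.07  0.9  -1.6 ]
lid plane [ 0.01524832 -0.00411547  0.07580918]Traceback (most recent call last):
  File "<stdin>", line 10, in <module>
  File "h.py", line 25, in rect
    i=1+np.argmax(s[1:,4]);m=l==i
        ~~~~~~~~~^^^^^^^^^
    return _wrapfunc(a, 'argmax', axis=axis, out=out, **kwds)
    return bound(*args, **kwds)
ValueError: attempt to get argmax of an empty sequence
```

View pics/c16.png

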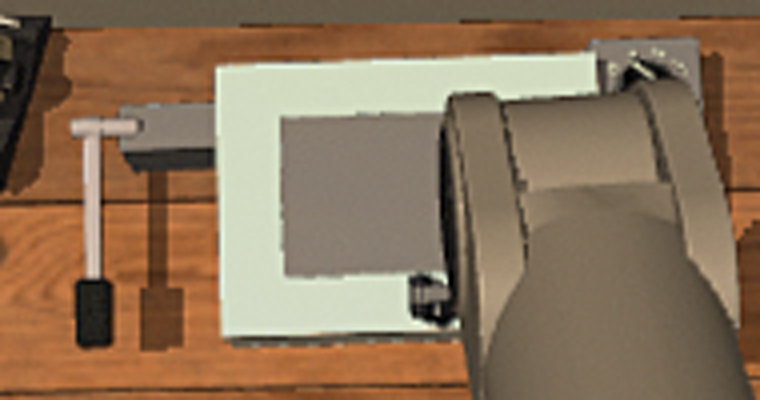

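>>> jog_arm:
  deltas:
    - [[8,-45,0,0],[9,-45,0,0],[9,-37,-20,0],[0,0,-40,0],[0,0,-20,0]]

```text
t: 42.88
ee_pos: [0.5366, -0.1943, 0.0937]
ee_rot: [-3.141, -0.032, 0.003]
ft_force: [0.1, 0.5, 0.1]
grip_width: 0.0341
```

```bash
python3 - <<'E'
from h import *
print(world('top',397,183,z=.095))
p,d=snap('scene','s17.png')
c=p[160:290,270:400];cv2.imwrite('pics/c17.png',cv2.resize(c[:,:,::-1],None,fx=4.5,fy=4.5,interpolation=cv2.INTER_CUBIC))
p,P,d=cloud('scene');z=P[:,:,2]
m=(z>.085)&(z<.1)&(P[:,:,1]<-.17)&(P[:,:,1]>-.22)&(P[:,:,0]>.48)&(P[:,:,0]<.6);rect(P,m,'bolt')
E
```

```text
[[ 0.53746967 -0.1983521   0.095     ]]
bolt n 19 centre [ 540.1 -206.9] size [34.8 16.3] long axis ang 0.892 medz 0.0943 mean [ 538.7 -208.2   92.5]
```

View pics/c17.png

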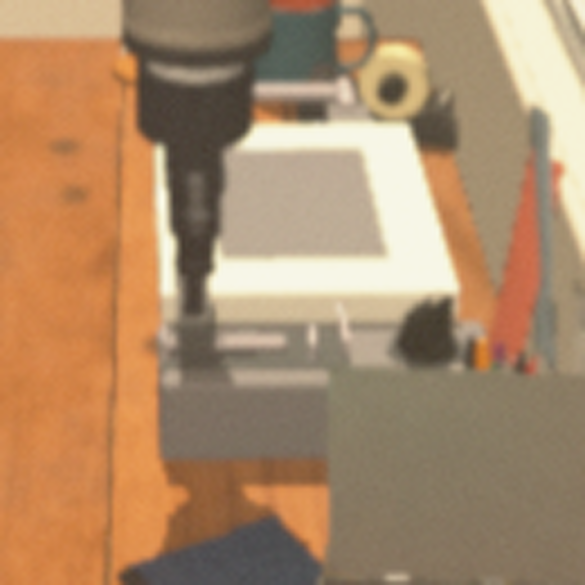

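>>> jog_arm:
  deltas:
    - [[0,-1,-10,0],[0,0,-6,0],[0,0,-4,0],[0,0,0,0],[0,0,0,0]]

```text
t: 43.55
ee_pos: [0.5378, -0.1951, 0.0759]
ee_rot: [3.141, 0.034, 0.001]
ft_force: [0.2, -1.2, -0.0]
grip_width: 0.034
```

>>> jog_arm:
  deltas:
    - [[0,0,0,0],[0,0,0,0],[0,0,0,0],[0,0,0,0],[0,0,0,0]]
  jaw: 0
  squeeze: 30

```text
t: 44.18
ee_pos: [0.5378, -0.1962, 0.0761]
ee_rot: [3.14, 0.032, 0.002]
ft_force: [-0.8, -6.8, 4.2]
grip_width: 0.0129
```

>>> jog_arm:
  deltas:
    - [[10,0,0,0],[12,0,0,0],[12,1,0,0],[10,0,0,0],[8,0,0,0]]

```text
t: 44.8
ee_pos: [0.5902, -0.1954, 0.0761]
ee_rot: [3.14, 0.032, 0.001]
ft_force: [-1.6, -6.1, 7.7]
grip_width: 0.0133
```

>>> jog_arm:
  deltas:
    - [[4,0,0,0],[4,0,0,0],[2,0,0,0],[1,0,0,0],[0,0,0,0]]

```text
t: 45.42
ee_pos: [0.5981, -0.1953, 0.0759]
ee_rot: [3.141, 0.031, -0.007]
ft_force: [-20.6, -4.4, 21.9]
grip_width: 0.0131
```

>>> jog_arm:
  deltas:
    - [[0,0,0,0],[0,0,0,0],[0,0,0,0],[0,0,15,0],[0,0,40,0]]
  jaw: 0.4

```text
t: 46.05
ee_pos: [0.5997, -0.1937, 0.1304]
ee_rot: [-3.14, -0.034, 0.004]
ft_force: [-0.2, -0.4, 1.0]
grip_width: 0.0345
```

>>> jog_arm:
  deltas:
    - [[-40,20,30,0],[-50,60,20,0],[-50,60,0,0],[0,62,0,0],[0,0,0,0]]

```text
t: 46.68
ee_pos: [0.4819, -0.0132, 0.1776]
ee_rot: [-3.14, -0.044, -0.004]
ft_force: [0.1, -0.3, 0.8]
grip_width: 0.0336
```

```bash
python3 - <<'E'
from h import *
p,d=snap('top','t18.png')
c=p[110:200,370:420];cv2.imwrite('pics/c18.png',cv2.resize(c[:,:,::-1],None,fx=6.6,fy=6.6,interpolation=cv2.INTER_CUBIC))
p,P,d=cloud('top');z=P[:,:,2];v,u=np.mgrid[:400,:640]
hsv=cv2.cvtColor(p,cv2.COLOR_RGB2HSV)
Q=world('top',u.ravel(),v.ravel(),z=.095).reshape(400,640,3)
m=np.zeros((400,640),bool);m[150:195,388:406]=1;rect(Q,m&(z>.085)&(z<.11),'bolt')
m=np.zeros((400,640),bool);m[115:145,382:406]=1;rect(Q,m&(z>.085)&(z<.11),'dialbar')
Q7=world('top',u.ravel(),v.ravel(),z=.072).reshape(400,640,3)
dk=m&(hsv[:,:,2]<60);rect(Q7,dk,'darkknob')
print(np.round(z[118:145,384:404]*1000).astype(int))
E
```

```text
bolt n 45 centre [ 599.3 -195.1] size [11.6 24. ] long axis ang 3.101 medz 0.095 mean [ 599.3 -195.1   95. ]
dialbar n 89 centre [ 693.7 -193.5] size [44.5 17.5] long axis ang 0.887 medz 0.095 mean [ 693.9 -193.7   95. ]
darkknob n 163 centre [ 694.3 -194.4] size [44.6 41.3] long axis ang 0.744 medz 0.072 mean [ 693.1 -195.1   72. ]
[[   0    3    4    1   -3    0    3    2    4    1   -1   -3    2    4
     3    3    4    2    1    1]
 [   1    5    4    5   -3   -1    0    1   -7    5    5   -1   56   59
    59   58   61   58   59   59]
 [  65   55   58   62   62   66   63   57   60   62   61   63   62   62
    65   58   64   59   60   62]
 [  63   61   64   61   60   62   63   62   65   64   62   61   64   62
    59   64   60   59   58   64]
 [  61   61   60   61   61   60   60   59   61   61   63   63   62   60
    60   63   62   62   57   62]
 [  59   62   58   62   65   60   61   60   62   65   63   65   60   63
    62   60   58   59   60   58]
 [  55   63   64   63   65   95   56   62   58   60   62   60   62   61
    62   60   63 1236   64   62]
 [  66   62   59   62   94   9
[... 1370 characters left out ...]
5   72   72   73   72   72   66   63
    65   65   61   59   61   62]
 [1236   60   67   61   62   64   66   67   72   66   69   65   67   68
    60   61   59   59   61   59]
 [  63   55   65   60   63   64   61   63   61   66   63   68   64   61
    63   62   63   62   62   61]
 [  60   60   61   62   61   61   63   64   64   64   65   61   63   61
    64   61   62   59   64   64]
 [  63   57   59   60   60   61   61   61   62   58   65   58   60   62
    63   56   63   59   61   62]
 [  57   60   64   59   60   60   60   63   60   61   61   58   60   58
    61   63   61   61   61   58]
 [  60   61   59   61   64   54   59   64   69   73   66   65   61   61
    61   63   61   63   58   58]]
```

View pics/c18.png

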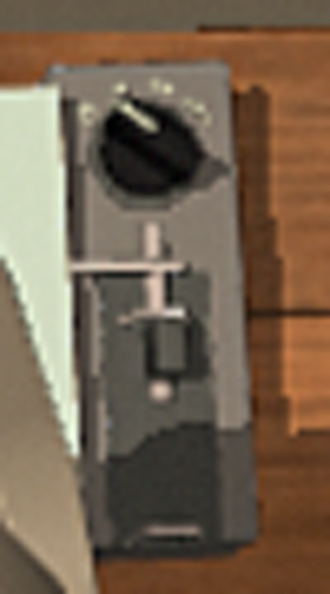

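```bash
python3 - <<'E'
from h import *
p,P,d=cloud('top');z=P[:,:,2];v,u=np.mgrid[:400,:640]
hsv=cv2.cvtColor(p,cv2.COLOR_RGB2HSV)
m=np.zeros((400,640),bool);m[112:145,378:406]=1
Q=world('top',u.ravel(),v.ravel(),z=.096).reshape(400,640,3)
for zt in(.088,.092,.094):
    q=Q[m&(z>zt)&(z<.106)][:,:2];c=q.mean(0);w,V=np.linalg.eigh(np.cov(q.T));e=V[:,1];print(zt,c.round(4),'ang',np.arctan2(e[1],e[0])%np.pi)
br=m&(hsv[:,:,2]>110)
cl=np.argwhere(br)
for a,b in cl: print(b,a,int(hsv[a,b,2]),int(z[a,b]*1000),end=' | ')
c=p[112:146,378:410];cv2.imwrite('pics/c19.png',cv2.resize(c[:,:,::-1],None,fx=16,fy=16,interpolation=cv2.INTER_CUBIC))
yaw=.018;o=np.array([.616,-.014])
for nm,q in(('ring',0),('1',.6),('2',1.2),('3',1.8)):
    a=.9-q+yaw;print(nm,(proj('top',[.694+.033*np.cos(a),-.194+.033*np.sin(a),.06])-[378,112])*16)
E
```

```text
0.088 [ 0.6931 -0.1917] ang 1.2996876512654056
0.092 [ 0.6944 -0.1941] ang 0.890021351152573
0.094 [ 0.6944 -0.1947] ang 0.845692712188168
378 115 136 0 | 379 115 140 0 | 380 115 141 2 | 381 115 142 3 | 382 115 144 0 | 383 115 150 3 | 384 115 152 -2 | 385 115 152 0 | 386 115 157 0 | 387 115 158 0 | 388 115 154 1 | 389 115 148 -1 | 390 115 150 2 | 391 115 149 0 | 392 115 152 1 | 393 115 154 0 | 394 115 154 1 | 395 115 151 -1 | 396 115 151 4 | 397 115 155 4 | 398 115 153 1 | 399 115 154 4 | 400 115 159 3 | 401 115 159 -4 | 402 115 166 -1 | 403 115 167 2 | 404 115 167 1 | 405 115 163 0 | 378 116 137 -1 | 379 116 139 1 | 380 116 141 4 | 381 116 141 -2 | 382 116 144 2 | 383 116 146 -2 | 384 116 151 0 | 385 116 153 3 | 386 116 152 5 | 387 116 150 3 | 388 116 147 0 | 389 116 148 0 | 390 116 146 -1 | 391 116 147 -1 | 392 116 147 0 | 393 116 148 3 | 394 116 147 1 | 395 116 145 0 | 396 116 141 3 | 397 116 145 6 | 398 116 141 3 | 399 116 143 1 | 400 116 146 2 | 401 116 147 -2 | 402 116 146 4 | 403 116 147 -1 | 404 116 144 0 | 405 116 140 2 | 378 117 140 -1 | 379 117 141 0 | 380 117 145 0 | 381 
[... 7149 characters left out ...]
132 58 | 398 143 131 61 | 399 143 135 62 | 400 143 133 60 | 401 143 134 60 | 402 143 132 61 | 403 143 133 58 | 404 143 138 58 | 405 143 129 61 | 378 144 227 89 | 379 144 221 84 | 383 144 141 62 | 384 144 137 59 | 385 144 134 60 | 386 144 136 58 | 387 144 135 60 | 388 144 134 64 | 389 144 134 53 | 390 144 127 58 | 391 144 120 64 | 392 144 188 69 | 393 144 193 72 | 394 144 124 66 | 395 144 132 64 | 396 144 136 60 | 397 144 134 61 | 398 144 133 60 | 399 144 134 63 | 400 144 134 60 | 401 144 133 63 | 402 144 135 58 | 403 144 132 58 | 404 144 136 63 | 405 144 129 61 | ring [[ 67.48407031 246.67176166]]
1 [[149.05713308 187.44456003]]
2 [[251.77649558 183.97264974]]
3 [[340.06986565 237.44094996]]
```

View pics/c19.png

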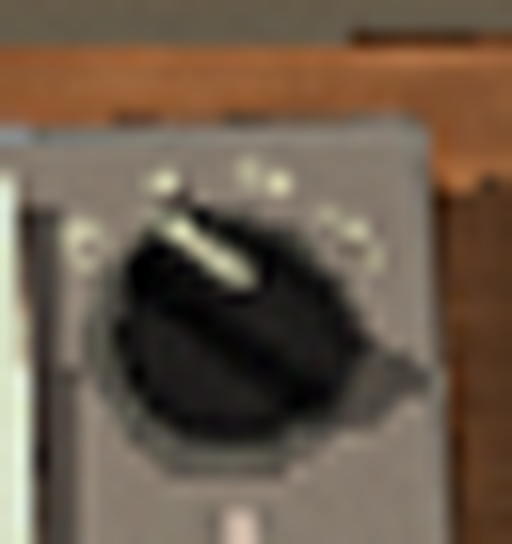

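The bolt is home: its grip is at x=599 mm against about 538 mm when back. The dial pointer is at q≈0, with its axis near (695,-196) mm. Next I align the jaws across the dial bar.

>>> jog_arm:
  deltas:
    - [[42,-36,5,0.18],[42,-36,5,0.18],[42,-36,0,0.18],[42,-36,0,0.18],[43,-37,0,0.175]]
  jaw: 0.45

```text
t: 47.35
ee_pos: [0.6938, -0.2014, 0.1865]
ee_rot: [2.814, 1.396, -0.0]
ft_force: [-0.1, 0.9, 0.5]
grip_width: 0.0386
```

```bash
python3 - <<'E'
from h import *
s=status.state();print(s['ee_pos'],s['grip_width'],s['qpos'].round(2));R=cv2.Rodrigues(s['ee_rot'])[0];print('jaw',np.arctan2(R[1,1],R[0,1]))
E
```

```text
[ 0.69377887 -0.20138119  0.18652984] 0.03860047338314431 [ 0.39  0.56 -0.3   1.51  0.17  1.1  -0.59]
jaw -0.6498229687806056
```

>>> jog_arm:
  deltas:
    - [[1,5,-40,0],[0,0,-35,0],[0,0,-15,0],[0,0,-10,0],[0,0,0,0]]

```text
t: 47.98
ee_pos: [0.6939, -0.1939, 0.0865]
ee_rot: [2.817, 1.389, 0.0]
ft_force: [0.1, -0.3, 0.5]
grip_width: 0.0384
```

```bash
python3 - <<'E'
from h import *
print(status.state()['ee_pos'],status.state()['ft_force'])
p,d=snap('scene','s20.png')
c=p[170:260,310:410];cv2.imwrite('pics/c20.png',cv2.resize(c[:,:,::-1],None,fx=6,fy=6,interpolation=cv2.INTER_CUBIC))
E
```

```text
[ 0.69392875 -0.19388534  0.08650649] [ 0.11299998 -0.31723372  0.48063091]
```

View pics/c20.png

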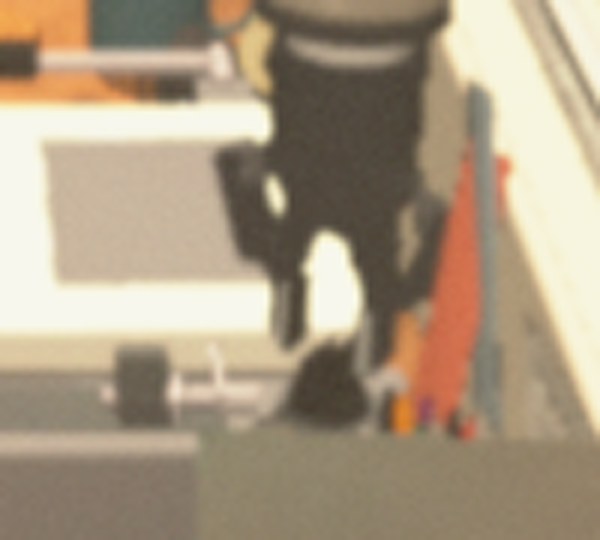

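The fingers straddle the bar (crop 330,350).

>>> jog_arm:
  deltas:
    - [[1,-1,-5,0],[0,-1,-4,0],[0,0,0,0],[0,0,0,0],[0,0,0,0]]

```text
t: 48.65
ee_pos: [0.6949, -0.1955, 0.0772]
ee_rot: [2.817, 1.39, 0.0]
ft_force: [1.0, -0.6, -0.1]
grip_width: 0.0382
```

>>> jog_arm:
  deltas:
    - [[0,0,0,0],[0,0,0,0],[0,0,0,0],[0,0,0,0],[0,0,0,0]]
  jaw: 0
  squeeze: 30

```text
t: 49.28
ee_pos: [0.6941, -0.1952, 0.0773]
ee_rot: [-2.816, -1.39, 0.002]
ft_force: [-6.8, 2.0, 7.3]
grip_width: 0.0133
```

```bash
python3 - <<'E'
from h import *
s=status.state();R=cv2.Rodrigues(s['ee_rot'])[0];print(s['ee_pos'],s['torque'],'jaw',np.arctan2(R[1,1],R[0,1]))
E
```

```text
[ 0.69414523 -0.19517567  0.07727814] [ 0.42137827  1.36220048 -0.02360183] jaw -0.6540756715917289
```

>>> jog_arm:
  deltas:
    - [[0,0,0,-0.12],[0,0,0,-0.12],[0,0,0,-0.12],[0,0,0,-0.12],[0,0,0,-0.12]]

```text
t: 49.9
ee_pos: [0.6936, -0.1946, 0.0773]
ee_rot: [-3.102, -0.49, 0.003]
ft_force: [-11.1, 5.4, 10.3]
grip_width: 0.0131
```

>>> jog_arm:
  deltas:
    - [[0,0,0,-0.12],[0,0,0,-0.12],[0,0,0,-0.12],[0,0,0,-0.12],[0,0,0,-0.12]]

```text
t: 50.52
ee_pos: [0.6936, -0.1937, 0.0773]
ee_rot: [-3.108, 0.448, 0.005]
ft_force: [-11.5, 8.1, 11.1]
grip_width: 0.0134
```

```bash
python3 - <<'E'
from h import *
s=status.state();R=cv2.Rodrigues(s['ee_rot'])[0];print(s['ee_pos'],s['torque'],'jaw',np.arctan2(R[1,1],R[0,1]))
E
```

```text
[ 0.69358747 -0.19374082  0.07726983] [1.9009611  2.55864545 0.09401445] jaw -1.8571945105321026
```

Turned about 1.2 rad. Release, back off and check.

>>> jog_arm:
  deltas:
    - [[0,0,0,0],[0,0,0,0],[0,0,0,0],[0,0,15,0],[0,0,35,0]]
  jaw: 0.4

```text
t: 51.15
ee_pos: [0.694, -0.1955, 0.127]
ee_rot: [-3.11, 0.443, 0.004]
ft_force: [-0.9, 0.4, 0.9]
grip_width: 0.0341
```

>>> jog_arm:
  deltas:
    - [[-30,20,40,0],[-60,60,20,0],[-60,60,0,0],[-60,60,0,0],[0,0,0,0]]

```text
t: 51.78
ee_pos: [0.5312, -0.0411, 0.1828]
ee_rot: [-3.11, 0.437, -0.001]
ft_force: [0.5, -1.1, 2.4]
grip_width: 0.0345
```

```bash
python3 - <<'E'
from h import *
p,d=snap('top','t21.png');snap('scene','s21.png')
p,P,d=cloud('top');z=P[:,:,2];v,u=np.mgrid[:400,:640]
m=np.zeros((400,640),bool);m[112:145,382:406]=1
Q=world('top',u.ravel(),v.ravel(),z=.096).reshape(400,640,3)
for zt in(.091,.093):
    q=Q[m&(z>zt)&(z<.106)][:,:2];c=q.mean(0);w,V=np.linalg.eigh(np.cov(q.T));e=V[:,1];a=np.arctan2(e[1],e[0]);a=(a+1.57)%np.pi-1.57;print(c.round(4),'ang',a,'q',.9+.018-a)
rect(Q,m&(z>.088)&(z<.106),'bar')
m=np.zeros((400,640),bool);m[150:195,388:406]=1;rect(Q,m&(z>.085)&(z<.11),'bolt')
hsv=cv2.cvtColor(p,cv2.COLOR_RGB2HSV)
b=(hsv[:,:,2]>105)&(z>.085)&(z<.11)&(u>382)&(u<406)&(v>112)&(v<142)
q=Q[b][:,:2];print(q.mean(0))
q=P[115:200,285:320].reshape(-1,3);q=q[(q[:,2]>.03)&(q[:,2]<.12)];
A=np.c_[q[:,:2],np.ones(len(q))];print('lid plane',np.linalg.lstsq(A,q[:,2],rcond=None)[0],q[:,2].mean())
c=p[112:182,372:412];cv2.imwrite('pics/c21.png',cv2.resize(c[:,:,::-1],None,fx=8.5,fy=8.5,interpolation=cv2.INTER_CUBIC))
E
```

```text
[ 0.6969 -0.1955] ang -0.22539922077572494 q 1.1433992207757249
[ 0.6974 -0.1956] ang -0.2315290118764517 q 1.1495290118764516
bar n 67 centre [ 695.6 -194.7] size [14.2 43.4] long axis ang 2.863 medz 0.096 mean [ 696.9 -195.5   96. ]
bolt n 4 centre [ 606.4 -201. ] size [0.  8.9] long axis ang 3.1 medz 0.096 mean [ 606.4 -201.    96. ]
[ 0.70782396 -0.19812771]
lid plane [ 0.01423409 -0.01004656  0.07702999] 0.08498519834615309
```

View pics/c21.png

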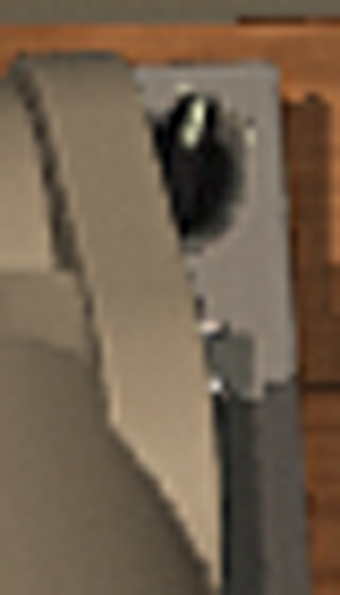

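View pics/s21.png

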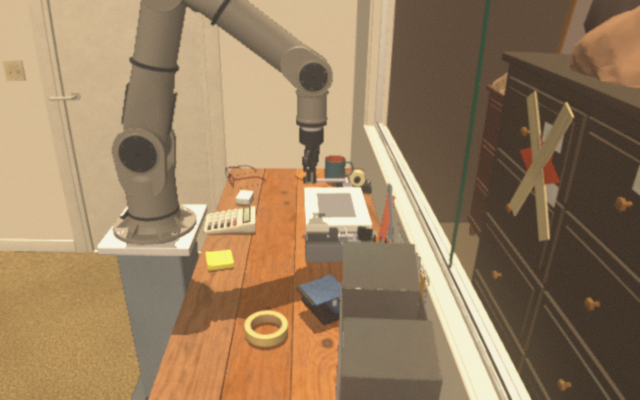

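>>> jog_arm:
  deltas:
    - [[-30,50,0,0],[-20,55,0,0],[0,55,0,0],[0,50,0,0],[0,0,0,0]]

```text
t: 52.5
ee_pos: [0.4843, 0.1693, 0.1818]
ee_rot: [-3.109, 0.437, -0.001]
ft_force: [0.8, -0.8, 0.1]
grip_width: 0.0341
```

```bash
python3 - <<'E'
from h import *
p,d=snap('top','t22.png')
p,P,d=cloud('top');z=P[:,:,2];v,u=np.mgrid[:400,:640]
m=np.zeros((400,640),bool);m[112:145,382:406]=1
Q=world('top',u.ravel(),v.ravel(),z=.096).reshape(400,640,3)
for zt in(.091,.093):
    q=Q[m&(z>zt)&(z<.106)][:,:2];c=q.mean(0);w,V=np.linalg.eigh(np.cov(q.T));e=V[:,1];a=np.arctan2(e[1],e[0]);a=(a+1.57)%np.pi-1.57;print(c.round(4),'q',.9+.018-a)
r,a=rect(Q,m&(z>.090)&(z<.106),'bar')
m=np.zeros((400,640),bool);m[150:195,388:406]=1;rect(Q,m&(z>.085)&(z<.11),'bolt')
c=p[105:195,372:412];cv2.imwrite('pics/c22.png',cv2.resize(c[:,:,::-1],None,fx=6.5,fy=6.5,interpolation=cv2.INTER_CUBIC))
q=P[115:200,335:378].reshape(-1,3);q=q[(q[:,2]>.07)&(q[:,2]<.12)];
A=np.c_[q[:,:2],np.ones(len(q))];print('lid plane',np.linalg.lstsq(A,q[:,2],rcond=None)[0],q[:,2].mean())
E
```

```text
[ 0.6945 -0.1944] q 1.2102150109099834
[ 0.6953 -0.1946] q 1.2200970370582742
bar n 76 centre [ 693.8 -194.2] size [14.1 47.1] long axis ang 2.832 medz 0.096 mean [ 694.2 -194.3   96. ]
bolt n 45 centre [ 599.1 -194.9] size [11.6 23.9] long axis ang 3.101 medz 0.096 mean [ 599.1 -194.9   96. ]
lid plane [0.00327219 0.0065259  0.08397672] 0.08545060157594374
```

View pics/c22.png

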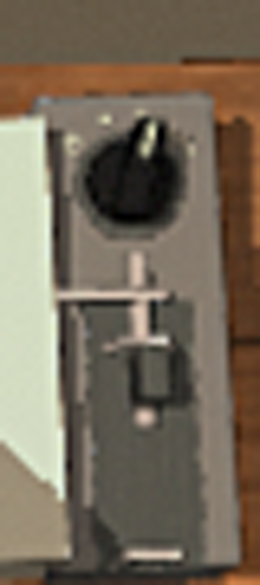

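The dial reads q≈1.21 and points at the two-dot mark (crop 150,130). The bolt is home, the lid is flat at 84–85 mm, and the arm is clear.

```bash
python3 -c "
from plant import sign_off
print(sign_off())"
```

```text
the job is handed in; nothing more can be done
None
```

I carried out the whole sequence and handed the job in at about 52 s; the sign-off reports no verdict. I slid the bolt back and pressed the pedal fully down to open the lid. I then laid the tape measure, stapler, clip box (the rightmost of the two lookalikes) and marker in the tray. After easing the pedal up until the lid shut, I slid the bolt home and turned the dial to two dots.

**Last checks:**
- **Tools:** all four were seen inside the tray just before closing.
- **Lid:** shut, with its top flat at about 84–85 mm and a slope of at most 0.015 rad.
- **Bolt:** home, with its grip at x ≈ 599 mm against about 538 mm when fully back.
- **Dial:** about 1.21 rad. An earlier reading gave about 1.15 rad because the arm was partly in the way; both are within tolerance.
- **Mug:** the arm never went near it, and it looked unmoved in the last scene picture; I did not measure its position.
- **Arm:** clear of everything, with near-zero wrist force.

One thing was rougher than planned: pressing the pedal into its lower stop took the wrist force to about 82 N on one axis, under the 120 N limit. I saw no sign of a tool being knocked aside or of the grip slackening.

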